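# Load the slide carrier under the reader head

## Task

A slide carrier is parked in its storage case with only its glass end sticking out. Draw it straight out by that end, set it down flat and let go, then take it again by its upright handle fin and slide it glass end first through the slot under the slide reader's head until it is fully home against the stop, and let go. Do not knock the vial, the beaker or the stopwatch.

Things in the scene. Friction and masses are not known exactly. Their poses are not given: they have to be found in the camera images.
- carrier: slide carrier, about 0.09 kg: flat aluminium bar 190 long (x) x 36 wide (y) x 10 thick, with a glass slide let into the top of its front (+x) half and a black upright fin near its rear end. Origin: centre of the bar's underside; x runs to the glass (front) end, z up
- carrier_mid (a point): centre of the carrier's bar, 5 mm above its underside; axes as the carrier's
- carrier_front (a point): middle of the carrier's front (glass-end) face, 95 mm ahead of the carrier's origin, 5 mm above its underside; axes as the carrier's. In the case about 60 mm of this end sticks out of the mouth (54 to 66), its underside 18 mm above the table
- carrier_handle (a point): middle of the carrier's handle fin, 78 mm behind the carrier's origin and 26 mm above its underside; the fin is 30 long (along x), 14 thick (along y) and stands from 10 to 42 mm above the carrier's underside. Axes as the carrier's
- case: grey storage case, fixed to the table, 150 long (x, from -85 to +65) x 72 wide (y) x 67 high. Origin: centre of its underside below the cutout; x points out of the mouth. The cutout opens only at the +x end: it runs from x = -75 to the mouth at x = +65, is 41 mm wide, has its floor 18 mm above the table and its roof underside at 62.
- case_mouth (a point): middle of the case's mouth at the height of the cutout floor, 18 mm above the table; x points straight out. A spring pad inside presses the carrier sideways against the other wall, so drawing it out takes a few newtons until its rear end has passed the pad; small wiggles help. The carrier is wholly out after a pull of 124 to 136 mm
- reader: slide reader, fixed to the table: aluminium base plate 235 long (x, from -125 to +110) x 110 wide (y) x 12 thick, with a white head over x = 0 to 110, up to 106 mm high. Under the head a covered slot runs along +x at y = 0: 42 wide, from 12 to 30 mm above the table. Origin: on the table below the middle of the head's front face; x is the direction of insertion (away from the robot)
- slot_mouth (a point): middle of the slot's mouth in the head's front face, at the height of the slot floor (top of the base plate, 12 mm above the table); x is the direction of insertion. In front of it (x = -41 to 0) two flared guides 10 mm high lead in, about 58 mm apart at their front ends, 42 at the mouth
- slot_stop (a point): middle of the stop face at the slot's end, at floor height, 80 mm inside the mouth; the carrier is home when its front face meets it. x is the direction of insertion
- vial: bystander: white capped vial, 28 across, 60 high, upright; origin at the centre of its underside
- beaker: bystander: clear beaker, 57 across, 70 high, upright; origin at the centre of its underside
- stopwatch: bystander: round stopwatch lying flat, 58 across, 16 high; origin at the centre of its underside
There are look-alikes about, which are no part of the job. What is meant by the carrier is not yellow, and is the larger of those in its own colour.

How it is judged:
By the outcome, as a careful person would: the job done as asked, in the order asked, and still so for the second after the job is handed in, with the robot touching nothing.
It also fails if it takes over 66 s, if anything falls off the work surface, if the arm or the gripper's body presses on something with over 40 N, if the wrist force passes 120 N, or if a joint passes its speed limit or range.

## Robot

A 6-joint arm with a two-finger parallel gripper is mounted at the origin on a cart in front of the work surface, level with it; the furniture and walls round the work are solid. World frame = base frame: x ahead of the robot, y to its left, z up, the work surface at z = 0. Lengths are in m, angles in degrees, forces in N, time in s.
With the tool pointing down it reaches from about 0.4 to 0.825 m from the base axis. Payload 7 kg.
Tool frame: the origin (TCP) lies midway between the tips of the shut fingers; the grasp point (between the pads) lies 19 mm behind it (ctrl.hold_point_z is the distance from the TCP to the grasp point, in m); z points along the fingers, y is the line along which they close (so a half turn about z gives the same grasp; the last joint's range is limited). The gripper opens to 88 mm and grips with 3 to 60 N. Pads are 19 mm wide; open, the fingers measure 130 mm over their backs; the gripper's body (78 mm by 193 mm) begins 47 mm behind the grasp point.
Start: joints at [-46.633, 20.546, 0.682, 0, -70.136, -16.507], TCP at [0.305, -0.602, 0.195] pointing down, gripper open.
Joint ranges: [-176.03, 176.03], [-82.01, 121.73], [-58.28, 71.71], [-173.87, 95.51], [-174.79, -0.11], [-173.66, 173.66]. Speed limits (degrees/s): [136.94, 136.94, 172.46, 180, 180, 180].

## Interface

Orientations are given as [roll, pitch, yaw] about the fixed x, y, z axes, in that order (R = Rz(yaw) Ry(pitch) Rx(roll)).
In Python, from plant import ctrl gives the robot as it stands.
- The arm moves only by the tool apply_moves, never from a script. Its argument "deltas" is a list of rows, each an object with "fingers": the finger opening in mm, from 0 to 87.6; "delta_pos": the shift along the tool's x, y, z in mm, a list of three; "angular": the turn, a rotation vector about the tool's x, y, z in degrees, a list of three. A call has 1 to 10 rows; each row is the pose to reach, as a shift and turn from the pose commanded when the call began, along the tool's axes at that moment; what a row does not reach only later rows make up. A row lasts 1/10 s, in which the tool goes at most 50 mm and 8.59 degrees, less where a joint would pass 70% of its speed; a pose out of reach is approached as far as the arm can. A call with a gripper value outside its range is refused whole. The fingers move at their own pace and stop on an object; the grip force is fixed at half the most. Time passes only in rows, so rows that repeat a pose let the fingers close. It gives the time, the measured TCP pose, the force, the opening and the grip force at its end, in the units of the state.
- ctrl.get_obs(): the state, without advancing time (a new reading comes with each control period).
- ctrl.snapshot(name): name is "scene" or "side" or "wrist"; returns the picture (480x640x3 uint8, red, green, blue); there is no depth.
- ctrl.camera_params(name): a dict with "fx", "fy", "cx", "cy" (pixels), "dist_coeffs" ([k1, k2, p1, p2, k3] as OpenCV has them; the pictures are not rectified), "cam_to_world" (4x4, takes a point from camera to world coordinates); the wrist camera has in their place "mount" (4x4, takes a point from camera to tool coordinates, whose origin is the TCP and whose axes are the flange's). Camera axes: x right, y up, looking along -z (the intrinsics and any distortion apply to the point x, -y, -z); pixel columns grow to the right and rows downward; lengths in m; the calibration is good to about 2 mm. A picture is of the moment at which its call begins: read the wrist's pose just before it. camera_params takes no time and is no camera call.
- ctrl.close_job(): hands the job in; it is judged then, once.
The state is a dict: "clock": time; "joint_pos": joint angles; "qvel": joint speeds; "tau": joint torques, N m; "tool_pos": TCP position; "orientation": TCP orientation; "force": force on the tool from outside, world axes, zero at the start; "moment": the same for the moment, N m; "opening": finger opening in m; "gripper_force": force on a finger pad.
Only numpy, scipy, OpenCV 4.12 (cv2) and the standard library are available. Lean on these libraries where they do the work, as an engineer would, in place of code of your own. Each camera call takes 0.05 s, during which the arm holds its last target. There are 200 camera calls.

## Working session

There is one attempt and no reset: what is moved stays moved. The work goes in short steps, Python scripts to look and compute and a tool call to move; the robot and the scene stay as the last step left them, time stands still between calls to the robot, and variables do not carry over. Pictures are saved under pics/ and viewed, at most 10 in all, crops included, and the job is handed in when it is done.

Besides the shell and the picture viewer there is one more tool, called after "Emit:" by a JSON object that holds its "fn" and its "kwargs", one argument or row to a line. apply_moves: Moves the arm, as the interface text tells. Its arguments: {"type":"object","properties":{"deltas":{"type":"array"}},"required":["deltas"]}

```bash
mkdir -p pics && ls
cat > h.py <<'E'
import numpy as np, cv2
from plant import ctrl
from scipy.spatial.transform import Rotation as R
def cam(name):
    p=ctrl.camera_params(name); K=np.array([[p["fx"],0,p["cx"]],[0,p["fy"],p["cy"]],[0,0,1]]); d=np.array(p["dist_coeffs"],float)
    if "mount" in p:
        o=ctrl.get_obs(); T=np.eye(4); T[:3,:3]=R.from_euler("xyz",o["orientation"],degrees=True).as_matrix(); T[:3,3]=o["tool_pos"]
        M=T@np.array(p["mount"])
    else: M=np.array(p["cam_to_world"])
    return K,d,M
def snap(name,fn):
    c=cam(name); im=ctrl.snapshot(name)[:,:,::-1].copy(); cv2.imwrite("pics/"+fn+".png",im); np.savez("pics/"+fn+".npz",K=c[0],d=c[1],M=c[2]); return im,c
def load(fn):
    z=np.load("pics/"+fn+".npz"); return cv2.imread("pics/"+fn+".png"),(z["K"],z["d"],z["M"])
def rays(c,uv):
    K,d,M=c; n=cv2.undistortPoints(np.array(uv,float).reshape(-1,1,2),K,d)[:,0]
    v=np.c_[n[:,0],-n[:,1],-np.ones(len(n))]@M[:3,:3].T
    return M[:3,3],v
def onz(c,uv,z):
    o,v=rays(c,uv); return o+v*((z-o[2])/v[:,2])[:,None]
def tri(c1,uv1,c2,uv2):
    o1,a=rays(c1,[uv1]);o2,b=rays(c2,[uv2]);a=a[0];b=b[0]
    s=np.linalg.lstsq(np.c_[a,-b],o2-o1,rcond=None)[0]
    p,q=o1+s[0]*a,o2+s[1]*b
    return (p+q)/2,np.linalg.norm(p-q)
def proj(c,P):
    K,d,M=c; q=(np.atleast_2d(P)-M[:3,3])@M[:3,:3]; q=q*[1,-1,-1]
    return cv2.projectPoints(q,np.zeros(3),np.zeros(3),K,d)[0][:,0]
E
python3 - <<'E'
from h import *
print(ctrl.get_obs()["orientation"],ctrl.hold_point_z)
for n in("scene","side","wrist"):
    im,c=snap(n,n+"0"); print(n,c[2].round(3).tolist(),c[0][0,0])
print(ctrl.camera_params("wrist"))
a=cv2.imread("pics/scene0.png");
E
```

```text
pics
[ 1.79908513e+02 -8.32533450e-03 -1.53144406e+02] 0.0188
scene [[-0.83, 0.258, -0.494, -0.021], [-0.557, -0.411, 0.722, 0.787], [-0.017, 0.874, 0.485, 0.652], [0.0, 0.0, 0.0, 1.0]] 589.1035051531755
side [[-0.878, 0.184, -0.442, -0.005], [-0.478, -0.302, 0.824, 0.971], [0.018, 0.935, 0.353, 0.495], [0.0, 0.0, 0.0, 1.0]] 565.4775651729287
wrist [[-0.452, -0.863, -0.228, 0.245], [0.892, -0.437, -0.116, -0.633], [0.0, -0.255, 0.967, 0.384], [0.0, 0.0, 0.0, 1.0]] 350.16381214095674
{'fx': 350.16381214095674, 'fy': 350.16381214095674, 'cx': 321.0591873800561, 'cy': 238.92102517673214, 'dist_coeffs': array([-0.02906122,  0.        ,  0.        ,  0.        ,  0.        ]), 'mount': array([[-1.10544844e-04,  9.66791060e-01,  2.55568063e-01,
         6.70041268e-02],
       [ 9.99999374e-01, -1.77694564e-04,  1.10474794e-03,
        -4.58546189e-04],
       [ 1.11347348e-03,  2.55568025e-01, -9.66790435e-01,
        -1.89431938e-01],
       [ 0.00000000e+00,  0.00000000e+00,  0.00000000e+00,
         1.00000000e+00]])}
```

View pics/scene0.png

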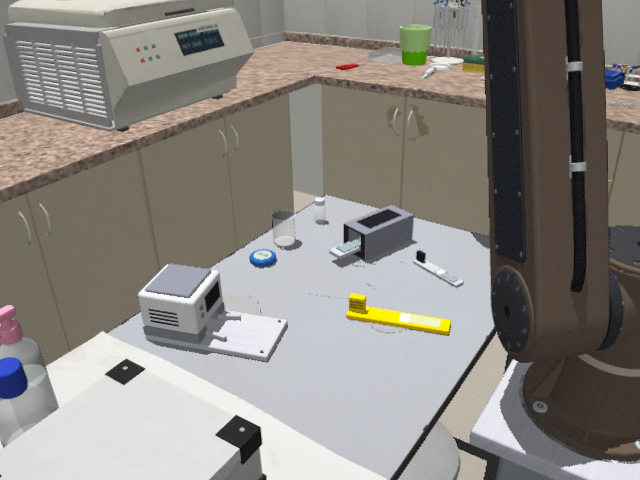

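View pics/side0.png

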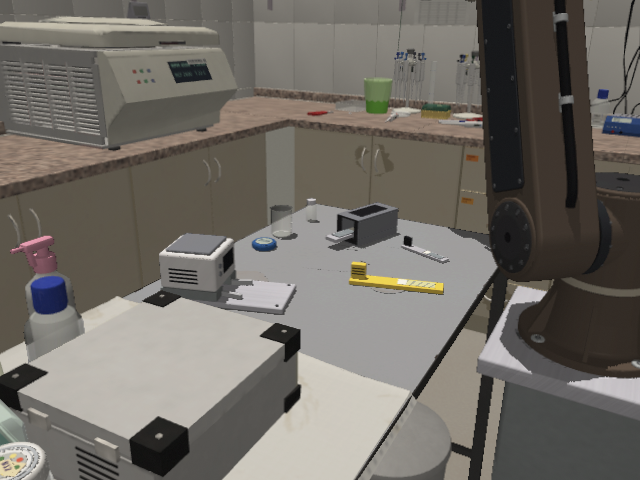

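Candidates for the carrier: 
- the aluminium bar in the case, glass end at scene (347,247)
- the small aluminium look-alike loose at (438,268)
- the yellow look-alike at (400,318)

The one in the case fits the description. The reader is at (215,310), the stopwatch at (263,258), the beaker at (284,228) and the vial at (320,210). I'll check my choice in a close crop.

Run:
```python
from h import *
a,c=load("scene0"); b,cs=load("side0")
A=cv2.resize(a[190:290,300:480],None,fx=4.4,fy=4.4,interpolation=cv2.INTER_CUBIC)[:, :790]
B=cv2.resize(b[210:360,150:310],None,fx=1,fy=1)
cv2.imwrite("pics/crop1.png",A)
for n,uv in dict(mouth=(362,256),front=(332,252),caseback=(413,243),small_r=(460,284),small_f=(418,262),yel=(400,325),watch=(263,260),beaker=(285,243),vial=(320,221),reader_fr=(287,322),reader_r2=(268,356),headcorner=(205,350)).items(): print(n,onz(c,[uv],0)[0].round(3))
```

```text
mouth [ 0.542 -0.194  0.   ]
front [ 0.608 -0.174  0.   ]
caseback [ 0.473 -0.308  0.   ]
small_r [ 0.315 -0.202  0.   ]
small_f [ 0.426 -0.236  0.   ]
yel [ 0.354 -0.012  0.   ]
watch [ 0.717 -0.063  0.   ]
beaker [ 0.722 -0.151  0.   ]
vial [ 0.717 -0.288  0.   ]
reader_fr [0.535 0.092 0.   ]
reader_r2 [0.504 0.188 0.   ]
headcorner [0.606 0.236 0.   ]
```

View pics/crop1.png

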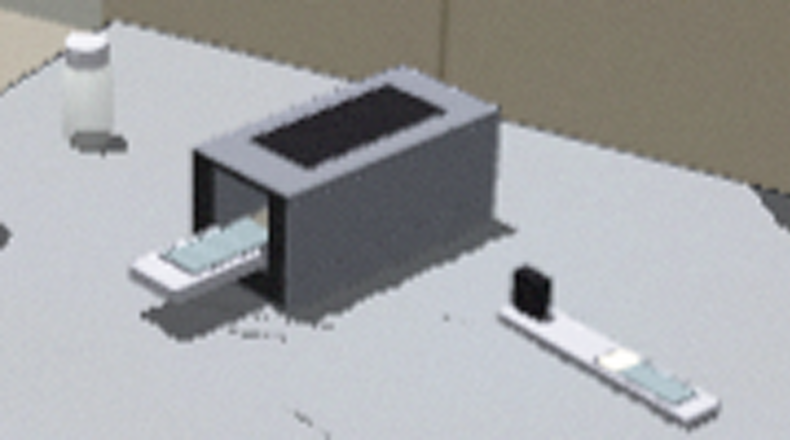

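The crop shows the large aluminium carrier in the case, with its glass end at crop (190,255). The small look-alike with the black fin lies loose at (610,350). So the carrier is the one in the case. Next I'll move the wrist camera above the scene.

```bash
cat >> h.py <<'E'
def delta(pos,yaw,tilt=0):
    o=ctrl.get_obs(); A=R.from_euler("xyz",o["orientation"],degrees=True); B=R.from_euler("xyz",[180,0,yaw],degrees=True)*R.from_euler("y",tilt,degrees=True)
    print("pos mm",(A.inv().apply(np.array(pos)-o["tool_pos"])*1000).round(1),"ang",(A.inv()*B).as_rotvec(degrees=True).round(2))
E
python3 - <<'E'
from h import *
a,c=load("scene0")
print(onz(c,[(366,262),(413,242)],0))
delta([.5,-.1,.3],-112)
E
```

```text
[[ 0.52117311 -0.17608426  0.        ]
 [ 0.47503888 -0.31218459  0.        ]]
pos mm [-400.9  359.7 -105.3] ang [ 7.000e-02  2.000e-02 -4.115e+01]
```

Emit:
{"fn": "apply_moves", "kwargs": {
  "deltas": [
    {"fingers": 87, "delta_pos": [-20, 18, -40], "angular": [0, 0, 0]},
    {"fingers": 87, "delta_pos": [-56, 50, -80], "angular": [0, 0, -6]},
    {"fingers": 87, "delta_pos": [-90, 80, -105], "angular": [0, 0, -12]},
    {"fingers": 87, "delta_pos": [-126, 112, -105], "angular": [0, 0, -18]},
    {"fingers": 87, "delta_pos": [-162, 144, -105], "angular": [0, 0, -24]},
    {"fingers": 87, "delta_pos": [-198, 176, -105], "angular": [0, 0, -30]},
    {"fingers": 87, "delta_pos": [-234, 208, -105], "angular": [0, 0, -36]},
    {"fingers": 87, "delta_pos": [-270, 240, -105], "angular": [0, 0, -41]},
    {"fingers": 87, "delta_pos": [-306, 272, -105], "angular": [0, 0, -41]},
    {"fingers": 87, "delta_pos": [-342, 304, -105], "angular": [0, 0, -41]}
  ]
}}

```text
clock: 1.15
tool_pos: [0.4728, -0.1744, 0.3001]
orientation: [-180.0, 0.0, -112.1]
force: [2.0, -1.6, 0.4]
opening: 0.0872
gripper_force: 0.0
```

Emit:
{"fn": "apply_moves", "kwargs": {
  "deltas": [
    {"fingers": 87, "delta_pos": [0, 0, 0], "angular": [0, 0, 0]},
    {"fingers": 87, "delta_pos": [0, 0, 0], "angular": [0, 0, 0]},
    {"fingers": 87, "delta_pos": [0, 0, 0], "angular": [0, 0, 0]}
  ]
}}

```text
clock: 1.45
tool_pos: [0.4724, -0.1768, 0.2999]
orientation: [180.0, -0.0, -112.1]
force: [-0.4, -0.2, -0.0]
opening: 0.0871
gripper_force: 0.0
```

Run:
```python
from h import *
o=ctrl.get_obs();print(o["tool_pos"],o["orientation"],o["joint_pos"],o["qvel"])
snap("wrist","w1")
```

```text
[ 0.47240684 -0.17684244  0.29985757] [ 1.79981432e+02 -1.22895070e-02 -1.12143582e+02] [ 1.82855314e+00  1.14823124e+00 -1.01457650e+01  3.75789491e-03
 -7.87279633e+01 -2.39728721e+01] [-1.35031896 -0.00236633  0.11315763  0.09389926  0.08519337 -0.01946351]
```

View pics/w1.png

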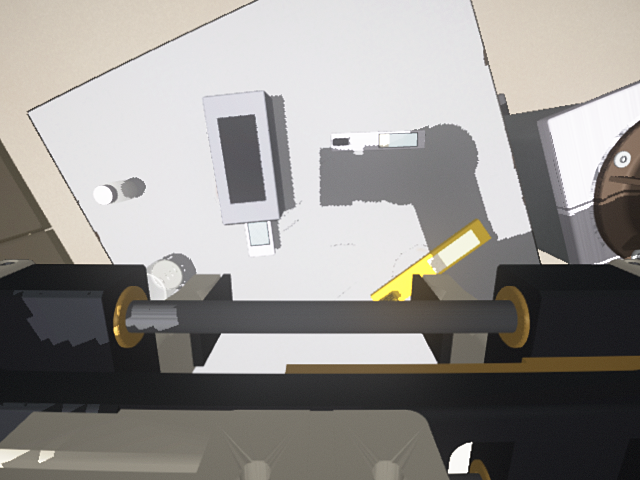

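The wrist view shows the case roof with corners near (204,97), (267,91), (279,217) and (222,222). The carrier's glass end sticks out at (259,238). The vial is at (105,194) and the beaker at (165,275), and the gripper hides the bottom of the image.

Run:
```python
from h import *
a,c=load("w1")
r=onz(c,[(204,97),(267,91),(279,217),(222,222)],.067);print(r)
for i,j in((3,0),(2,1)): d=r[i]-r[j];print(np.linalg.norm(d),np.degrees(np.arctan2(d[1],d[0])))
d=r[2]-r[3];print(np.linalg.norm(d), (r[2]+r[3])/2)
print(onz(c,[(250,255),(273,254),(259,238)],.028))
print("beaker",onz(c,[(170,290)],0),"vial",onz(c,[(105,194)],.06))
g=cv2.cvtColor(a,cv2.COLOR_BGR2GRAY)
for y in(230,236,242,248): print(y,g[y,236:286].tolist())
for x in(254,259,264): print(x,g[214:264,x].tolist())
```

```text
[[ 0.55063878 -0.34154164  0.067     ]
 [ 0.48178121 -0.31997251  0.067     ]
 [ 0.52768999 -0.18234883  0.067     ]
 [ 0.59548843 -0.20321598  0.067     ]]
0.14541485609180219 72.03563194150286
0.1450789197467319 71.55223186407264
0.070937060523953 [ 0.56158921 -0.1927824   0.067     ]
[[ 0.59379194 -0.14332628  0.028     ]
 [ 0.56373371 -0.13267053  0.028     ]
 [ 0.57209069 -0.16068528  0.028     ]]
beaker [[ 0.73881402 -0.13290526  0.        ]] vial [[ 0.71766355 -0.28985386  0.06      ]]
230 [233, 232, 233, 232, 232, 233, 234, 232, 222, 228, 254, 251, 183, 211, 238, 239, 238, 236, 238, 237, 233, 236, 236, 237, 237, 236, 237, 236, 235, 239, 236, 194, 209, 255, 255, 214, 124, 127, 130, 134, 131, 129, 163, 220, 238, 234, 231, 212, 206, 224]
236 [231, 232, 232, 233, 233, 234, 233, 233, 232, 225, 233, 254, 250, 184, 211, 238, 237, 234, 235, 237, 236, 237, 237, 235, 236, 234, 235, 237, 235, 238, 240, 227, 163, 228, 255, 255, 200, 122, 127, 134, 134, 132, 130, 161, 218, 237, 234, 233, 233, 233]
242 [233, 233, 234, 232, 233, 233, 233, 234, 232, 232, 227, 237, 255, 247, 180, 230, 239, 23
[... 482 characters left out ...]
 238, 238, 235, 235, 238, 238, 236, 237, 237, 236, 235, 236, 233, 234, 236, 236, 236, 239, 220, 153, 245, 255, 253, 253, 253, 253, 253, 253, 253, 252, 234, 226, 233, 232, 233, 233, 232, 232]
259 [220, 219, 222, 221, 223, 225, 185, 122, 206, 244, 240, 235, 236, 238, 238, 236, 237, 237, 234, 234, 235, 237, 235, 237, 238, 235, 235, 234, 237, 237, 188, 174, 254, 255, 254, 253, 253, 253, 253, 253, 254, 250, 234, 232, 232, 232, 232, 232, 232, 233]
264 [221, 220, 220, 222, 222, 214, 152, 135, 219, 241, 239, 238, 237, 238, 239, 236, 235, 236, 236, 237, 237, 237, 235, 235, 235, 233, 233, 237, 239, 220, 153, 243, 255, 254, 253, 253, 253, 253, 253, 253, 253, 236, 223, 232, 233, 233, 234, 232, 233, 233]
```

Run:
```python
from h import *
a,c=load("w1")
p=onz(c,[(258.2,230),(259.9,242),(260.5,255.8),(245,230),(271.5,230)],.028);print(p)
d=p[1]-p[0];print(np.degrees(np.arctan2(d[1],d[0])), np.linalg.norm(p[4]-p[3]))
u=np.array([np.cos(np.radians(71.8)),np.sin(np.radians(71.8)),0])
t=p[2]-.015*u; t[2]=.12; print(t); delta(t,-108.2)
```

```text
[[ 0.5684069  -0.17127686  0.028     ]
 [ 0.57331584 -0.1550842   0.028     ]
 [ 0.5808158  -0.13680568  0.028     ]
 [ 0.58501051 -0.17803937  0.028     ]
 [ 0.55169755 -0.1644724   0.028     ]]
73.13489786495171 0.03596965709515546
[ 0.57613077 -0.15105526  0.12      ]
pos mm [-63.6 -86.3 179.8] ang [ 0.01 -0.01 -4.01]
```

Emit:
{"fn": "apply_moves", "kwargs": {
  "deltas": [
    {"fingers": 87, "delta_pos": [-20, -29, 25], "angular": [0, 0, -2]},
    {"fingers": 87, "delta_pos": [-40, -54, 55], "angular": [0, 0, -4]},
    {"fingers": 87, "delta_pos": [-64, -80, 85], "angular": [0, 0, -4]},
    {"fingers": 87, "delta_pos": [-64, -86, 120], "angular": [0, 0, -4]},
    {"fingers": 87, "delta_pos": [-64, -86, 160], "angular": [0, 0, -4]},
    {"fingers": 87, "delta_pos": [-64, -86, 180], "angular": [0, 0, -4]},
    {"fingers": 87, "delta_pos": [-64, -86, 180], "angular": [0, 0, -4]},
    {"fingers": 87, "delta_pos": [-64, -86, 180], "angular": [0, 0, -4]},
    {"fingers": 87, "delta_pos": [-64, -86, 180], "angular": [0, 0, -4]}
  ]
}}

```text
clock: 2.4
tool_pos: [0.5775, -0.1505, 0.1218]
orientation: [-179.8, 0.0, -108.2]
force: [1.1, 0.2, -0.3]
opening: 0.0871
gripper_force: 0.0
```

Run:
```python
from h import *
o=ctrl.get_obs();print(o["tool_pos"],o["orientation"])
snap("wrist","w2")
```

```text
[ 0.57752186 -0.15045628  0.12183984] [-1.79842918e+02  3.17540434e-02 -1.08188479e+02]
```

View pics/w2.png

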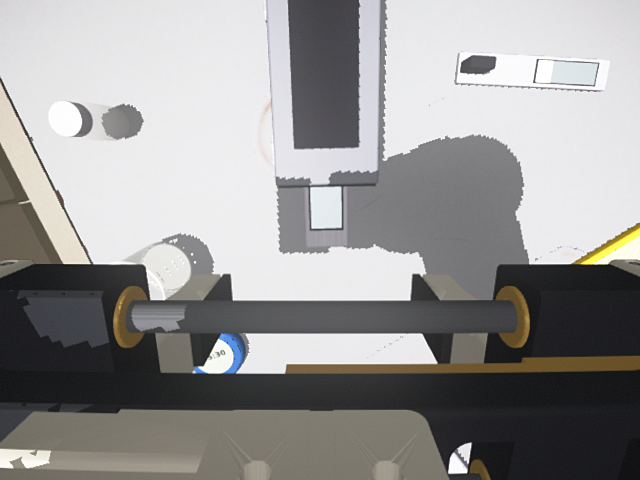

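The close view shows the carrier's end at columns ~305–348, with its front edge at row ~247. The case front is at row ~186, the stopwatch at (220,352) and the beaker at (168,268). I'll get edge profiles and triangulate.

Run:
```python
from h import *
a,c=load("w2"); b,c1=load("w1")
g=cv2.cvtColor(a,cv2.COLOR_BGR2GRAY)
for y in(200,215,238,243): print(y,g[y,298:356].tolist())
for x in(318,326,336): print(x,g[225:258,x].tolist())
for y in(20,100,160): print(y,g[y,264:284].tolist(),g[y,370:390].tolist())
```

```text
200 [134, 134, 134, 135, 133, 129, 140, 157, 161, 165, 132, 80, 185, 244, 239, 236, 235, 236, 235, 235, 235, 235, 235, 235, 234, 234, 234, 234, 234, 235, 234, 234, 235, 234, 234, 234, 233, 233, 233, 232, 233, 236, 228, 156, 69, 123, 166, 159, 155, 137, 124, 129, 132, 130, 129, 129, 127, 126]
215 [135, 136, 134, 135, 134, 134, 140, 149, 157, 164, 150, 105, 110, 206, 241, 237, 235, 235, 235, 234, 234, 235, 235, 234, 234, 235, 234, 233, 233, 233, 233, 234, 233, 234, 233, 232, 234, 233, 233, 232, 231, 233, 239, 194, 75, 121, 163, 161, 154, 135, 125, 128, 130, 128, 129, 125, 129, 130]
238 [137, 135, 136, 136, 136, 136, 134, 138, 152, 155, 161, 161, 160, 161, 159, 158, 161, 162, 164, 161, 159, 163, 162, 163, 161, 163, 166, 163, 160, 162, 161, 158, 159, 161, 162, 163, 160, 157, 156, 158, 158, 162, 156, 155, 157, 160, 159, 161, 156, 141, 126, 132, 132, 132, 129, 132, 131, 130]
243 [137, 135, 136, 134, 137, 134, 134, 138, 149, 158, 158, 161, 161, 158, 160, 157, 161, 162, 161, 159, 158, 161, 163, 163, 161, 162, 164, 163, 161, 161, 163, 163, 161, 161, 163, 162, 160, 157, 157, 159, 160, 162, 158
[... 500 characters left out ...]
57, 158, 157, 155, 148, 171, 228, 240, 238, 236, 238, 236, 237, 238, 237, 237, 236]
20 [232, 199, 156, 175, 201, 215, 219, 217, 217, 217, 215, 216, 217, 216, 216, 216, 216, 215, 214, 215] [207, 210, 210, 211, 210, 210, 209, 211, 204, 176, 131, 124, 125, 125, 123, 160, 222, 228, 234, 232]
100 [238, 237, 236, 235, 234, 233, 222, 179, 210, 226, 228, 227, 227, 227, 227, 227, 226, 226, 227, 227] [218, 216, 218, 217, 217, 217, 218, 210, 178, 129, 125, 132, 129, 126, 133, 143, 231, 238, 236, 235]
160 [235, 233, 229, 226, 226, 231, 234, 232, 238, 247, 216, 214, 228, 232, 231, 231, 232, 231, 231, 230] [217, 218, 220, 217, 219, 219, 213, 185, 138, 120, 129, 126, 135, 194, 222, 220, 180, 131, 124, 128]
```

Run:
```python
from h import *
a,c=load("w2"); b,c1=load("w1")
# edge lines: w1 left pts (245,230),(246.7,242); right (271.5,230),(273.3,242); front line slope -0.1?, (254,256),(264,254.9)
def inter(p,q,r,s):
    l=np.cross(np.cross([*p,1],[*q,1]),np.cross([*r,1],[*s,1]));return l[:2]/l[2]
L1=((245,230),(246.7,242));R1=((271.5,230),(273.3,242));F1=((254,256),(264,254.9))
L2=((304,200),(305.8,243));R2=((346.6,200),(346.8,243));F2=((318,246.5),(336,245.3))
for A,B in((L1,L2),(R1,R2)):
    u,v=inter(*A,*F1),inter(*B,*F2);print(u,v,tri(c1,u,c,v),onz(c,[v],.028))
    
print("glass front-mid",tri(c1,(259,244.5),c,(326,229)))
q=onz(c,[(325.3,200),(326.3,243),(305.8,243),(346.8,243)],.028);print(q,np.linalg.norm(q[3]-q[2]));d=q[1]-q[0];print(np.degrees(np.arctan2(d[1],d[0])))
e=onz(c,[(265.5,20),(271,100),(379,20),(378,100)],.067)
for i in(0,2): d=e[i+1]-e[i];print(np.degrees(np.arctan2(d[1],d[0])))
print(np.linalg.norm(np.cross(e[2]-e[0],(e[1]-e[0])/np.linalg.norm(e[1]-e[0]))))
```

```text
[248.76491343 256.57585952] [305.98005566 247.30132962] (array([ 0.59537207, -0.14245311,  0.0311698 ]), np.float64(0.00025090527444477983)) [[ 0.59583939 -0.14150211  0.028     ]]
[275.05263158 253.68421053] [346.80734656 244.57951023] (array([ 0.56268861, -0.13055021,  0.02038819]), np.float64(0.0006277536517905225)) [[ 0.56247256 -0.13307626  0.028     ]]
glass front-mid (array([ 0.57451939, -0.15295163,  0.03347713]), np.float64(0.0008216020199798462))
[[ 0.56799769 -0.17449994  0.028     ]
 [ 0.57841936 -0.13974984  0.028     ]
 [ 0.59477019 -0.14510636  0.028     ]
 [ 0.56207319 -0.13439411  0.028     ]] 0.03440706651358089
73.30584728099055
74.13292108995928
73.13457241515242
0.07097034191276157
```

Run:
```python
from h import *
delta([.5747,-.1517,.0205],-106.8)
```

```text
pos mm [  2.4   2.5 101.4] ang [-0.17  0.05 -1.37]
```

Emit:
{"fn": "apply_moves", "kwargs": {
  "deltas": [
    {"fingers": 87, "delta_pos": [2, 2.5, 30], "angular": [0, 0, -1.4]},
    {"fingers": 87, "delta_pos": [2, 2.5, 60], "angular": [0, 0, -1.4]},
    {"fingers": 87, "delta_pos": [2, 2.5, 85], "angular": [0, 0, -1.4]},
    {"fingers": 87, "delta_pos": [2, 2.5, 96], "angular": [0, 0, -1.4]},
    {"fingers": 87, "delta_pos": [2, 2.5, 100], "angular": [0, 0, -1.4]},
    {"fingers": 87, "delta_pos": [2, 2.5, 100], "angular": [0, 0, -1.4]},
    {"fingers": 87, "delta_pos": [2, 2.5, 100], "angular": [0, 0, -1.4]}
  ]
}}

```text
clock: 3.15
tool_pos: [0.5746, -0.1507, 0.0214]
orientation: [-179.9, 0.0, -106.7]
force: [-0.4, 0.5, 1.2]
opening: 0.0868
gripper_force: 0.0
```

Run:
```python
from h import *
a,c=snap("scene","s2"); b,c=snap("side","d2"); w,c=snap("wrist","w3")
m=np.hstack([cv2.resize(a[190:280,290:390],(400,360),interpolation=2),cv2.resize(w[140:320,200:400],(400,360),interpolation=2)])
cv2.imwrite("pics/crop2.png",m)
delta([.5747,-.1517,.0205],-106.8)
```

```text
pos mm [ 0.8 -0.7  0.6] ang [-0.1   0.03  0.07]
```

View pics/crop2.png

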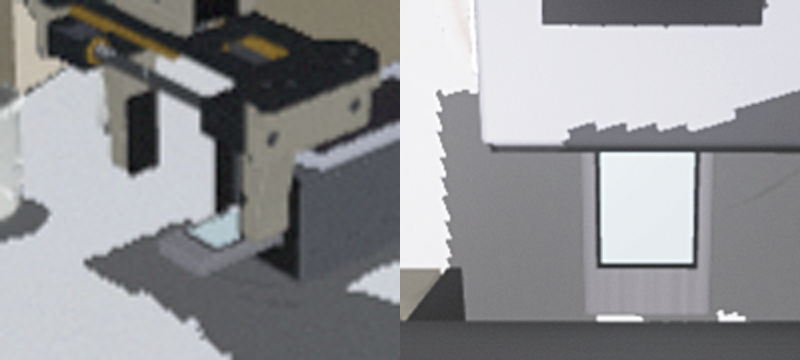

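Emit:
{"fn": "apply_moves", "kwargs": {
  "deltas": [
    {"fingers": 60, "delta_pos": [0, 1, 0.5], "angular": [0, 0, 0]},
    {"fingers": 45, "delta_pos": [0, 1, 0.5], "angular": [0, 0, 0]},
    {"fingers": 40, "delta_pos": [0, 1, 0.5], "angular": [0, 0, 0]},
    {"fingers": 36, "delta_pos": [0, 1, 0.5], "angular": [0, 0, 0]},
    {"fingers": 30, "delta_pos": [0, 1, 0.5], "angular": [0, 0, 0]},
    {"fingers": 20, "delta_pos": [0, 1, 0.5], "angular": [0, 0, 0]},
    {"fingers": 20, "delta_pos": [0, 1, 0.5], "angular": [0, 0, 0]},
    {"fingers": 20, "delta_pos": [0, 1, 0.5], "angular": [0, 0, 0]}
  ]
}}

```text
clock: 4.1
tool_pos: [0.5725, -0.1504, 0.0194]
orientation: [180.0, -0.0, -106.7]
force: [-0.5, -0.1, 0.2]
opening: 0.0284
gripper_force: 0.0
```

Run:
```python
from h import *
o=ctrl.get_obs();print(o["opening"],o["gripper_force"],o["force"])
a,c=snap("scene","s3"); b,c=snap("side","d3"); w,c=snap("wrist","w4")
m=np.hstack([cv2.resize(a[190:280,290:390],(400,360),interpolation=2),cv2.resize(w[140:320,200:400],(400,360),interpolation=2)])
cv2.imwrite("pics/crop3.png",m)
```

```text
0.028361750184434594 0.0 [-0.47038805 -0.11778937  0.24768976]
```

View pics/crop3.png

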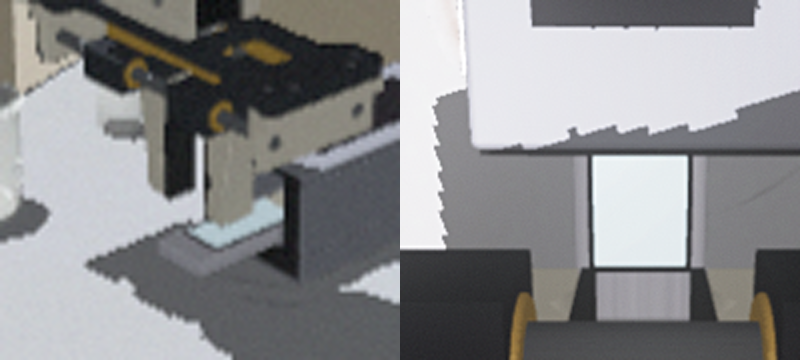

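The fingers shut to 28 mm with no contact force, and the crop shows their tips above the glass. I'll find the real tip height by projecting the TCP into the fixed views.

Run:
```python
from h import *
o=ctrl.get_obs(); y=R.from_euler("xyz",o["orientation"],degrees=True).as_matrix()[:,1]
s=[load(n)[1] for n in("s3","d3","w4")]
for sg in(-1,1):
  for dz in(0,.01,.02):
    P=o["tool_pos"]+sg*.0142*y+[0,0,dz]; print(sg,dz,[proj(c,P)[0].round(1).tolist() for c in s])
# carrier front face mid / corners at hypothesized heights
u=np.array([.289,.957,0]);f=np.array([.579,-.1373,0])
for z in(0,.008,.018,.028):
    print(z,[proj(c,f+k*np.array([-.957,.289,0])*.018+[0,0,z])[0].round(1).tolist() for c in s[:2] for k in(-1,1)])
a=cv2.resize(load("s3")[0][215:275,315:385],(560,480),interpolation=2);b=cv2.resize(load("d3")[0][205:265,310:380],(560,480),interpolation=2)
cv2.imwrite("pics/crop4.png",np.hstack([a,b])[:, :1120][:, ::1] if 0 else cv2.resize(np.hstack([a,b]),(798,342)))
```

```text
-1 0 [[335.4, 250.5], [330.7, 237.4], [299.0, 269.2]]
-1 0.01 [[335.4, 246.5], [330.8, 233.5], [297.8, 275.4]]
-1 0.02 [[335.4, 242.5], [330.9, 229.6], [296.6, 282.3]]
1 0 [[344.0, 255.4], [339.2, 240.6], [348.6, 269.2]]
1 0.01 [[344.0, 251.3], [339.3, 236.6], [349.9, 275.4]]
1 0.02 [[344.0, 247.3], [339.4, 232.6], [351.5, 282.3]]
0 [[328.6, 259.3], [339.4, 265.7], [324.5, 245.7], [335.1, 249.9]]
0.008 [[328.6, 256.1], [339.4, 262.5], [324.5, 242.6], [335.2, 246.7]]
0.018 [[328.5, 252.2], [339.4, 258.4], [324.6, 238.7], [335.3, 242.8]]
0.028 [[328.5, 248.2], [339.3, 254.4], [324.7, 234.8], [335.4, 238.8]]
```

View pics/crop4.png

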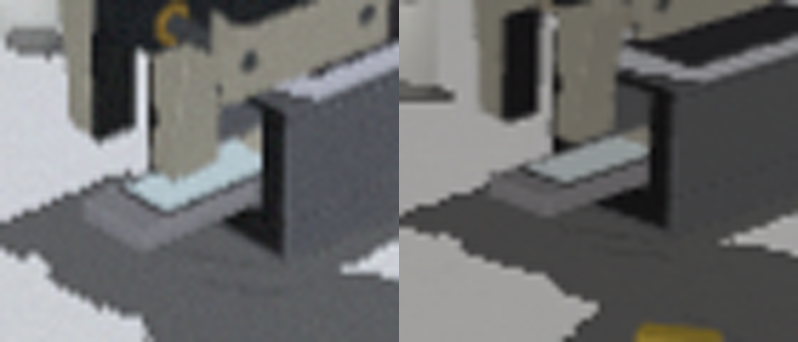

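Both views put the bar's underside near 18 mm. The drawn fingertips are about 20 mm above the nominal TCP: they appear at scene (345,246), against a TCP projection of (344,255). So I have to go lower, watching the force. I'll open, shift 5 mm outward and descend.

Emit:
{"fn": "apply_moves", "kwargs": {
  "deltas": [
    {"fingers": 60, "delta_pos": [0, 0, 0], "angular": [0, 0, 0]},
    {"fingers": 75, "delta_pos": [-5, 0, 0], "angular": [0, 0, 0]},
    {"fingers": 80, "delta_pos": [-5, 0, 0], "angular": [0, 0, 0]},
    {"fingers": 80, "delta_pos": [-5, 0, 0], "angular": [0, 0, 0]},
    {"fingers": 80, "delta_pos": [-5, 0, 0], "angular": [0, 0, 0]},
    {"fingers": 80, "delta_pos": [-5, 0, 3], "angular": [0, 0, 0]},
    {"fingers": 80, "delta_pos": [-5, 0, 6], "angular": [0, 0, 0]},
    {"fingers": 80, "delta_pos": [-5, 0, 9], "angular": [0, 0, 0]},
    {"fingers": 80, "delta_pos": [-5, 0, 10], "angular": [0, 0, 0]},
    {"fingers": 80, "delta_pos": [-5, 0, 10], "angular": [0, 0, 0]}
  ]
}}

```text
clock: 5.25
tool_pos: [0.5737, -0.1456, 0.0091]
orientation: [180.0, -0.0, -106.7]
force: [0.1, -0.3, 0.6]
opening: 0.0801
gripper_force: 0.0
```

Run:
```python
from h import *
o=ctrl.get_obs(); A=R.from_euler("xyz",o["orientation"],degrees=True).as_matrix()
a,c=snap("scene","s5"); w,cw=snap("wrist","w5"); d,cd=snap("side","d5")
print(o["opening"],o["force"])
for dz in(0,.01,.02): print([proj(k,o["tool_pos"]+A@[0,s*o["opening"]/2,-dz]).round(1).tolist() for k in(c,cd) for s in(-1,1)])
m=np.hstack([cv2.resize(a[215:275,305:375],(400,342),interpolation=2),cv2.resize(d[205:265,300:370],(400,342),interpolation=2)])
cv2.imwrite("pics/crop5.png",m)
```

```text
0.08007191244563315 [ 0.07648019 -0.30180576  0.60874581]
[[[326.2, 251.0]], [[350.4, 265.0]], [[321.7, 239.2]], [[345.6, 248.1]]]
[[[326.2, 247.1]], [[350.4, 260.9]], [[321.8, 235.3]], [[345.7, 244.2]]]
[[[326.1, 243.1]], [[350.4, 256.8]], [[321.8, 231.4]], [[345.9, 240.1]]]
```

View pics/crop5.png

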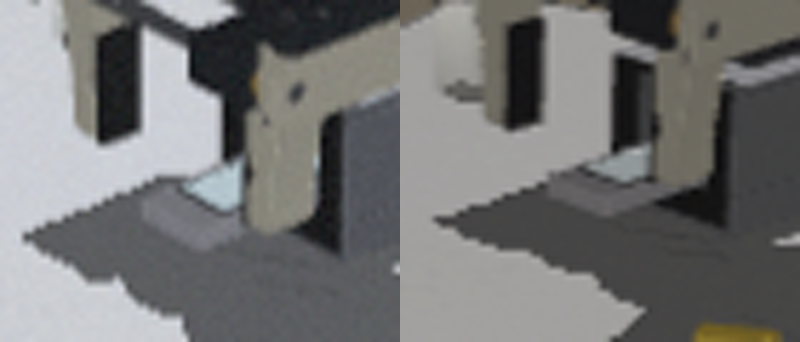

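The near fingertip is at scene (353,255), the far one at (326,239) and the bar front at (331–341,252–258). The tips straddle the bar but are about 23 mm above the nominal TCP, so I'll go 12 mm lower and close.

Emit:
{"fn": "apply_moves", "kwargs": {
  "deltas": [
    {"fingers": 80, "delta_pos": [0, 0, 3], "angular": [0, 0, 0]},
    {"fingers": 80, "delta_pos": [0, 0, 6], "angular": [0, 0, 0]},
    {"fingers": 80, "delta_pos": [0, 0, 9], "angular": [0, 0, 0]},
    {"fingers": 75, "delta_pos": [0, 0, 12], "angular": [0, 0, 0]},
    {"fingers": 65, "delta_pos": [0, 0, 12], "angular": [0, 0, 0]},
    {"fingers": 55, "delta_pos": [0, 0, 12], "angular": [0, 0, 0]},
    {"fingers": 46, "delta_pos": [0, 0, 12], "angular": [0, 0, 0]},
    {"fingers": 40, "delta_pos": [0, 0, 12], "angular": [0, 0, 0]},
    {"fingers": 36, "delta_pos": [0, 0, 12], "angular": [0, 0, 0]}
  ]
}}

```text
clock: 6.3
tool_pos: [0.574, -0.1456, -0.0024]
orientation: [-180.0, 0.0, -106.7]
force: [0.0, 0.6, -1.3]
opening: 0.0408
gripper_force: 0.0
```

Emit:
{"fn": "apply_moves", "kwargs": {
  "deltas": [
    {"fingers": 34, "delta_pos": [0, 0, 0], "angular": [0, 0, 0]},
    {"fingers": 32, "delta_pos": [0, 0, 0], "angular": [0, 0, 0]},
    {"fingers": 30, "delta_pos": [0, 0, 0], "angular": [0, 0, 0]},
    {"fingers": 30, "delta_pos": [0, 0, 0], "angular": [0, 0, 0]}
  ]
}}

```text
clock: 6.7
tool_pos: [0.574, -0.1456, -0.0025]
orientation: [180.0, -0.0, -106.7]
force: [0.7, -0.4, -0.6]
opening: 0.0301
gripper_force: 0.0
```

Working through the last picture's numbers: the XY agrees, but both tip rows put the fingertips about 31 mm above the TCP. They are now just skimming the bar's top, so I need about 9 mm more.

Emit:
{"fn": "apply_moves", "kwargs": {
  "deltas": [
    {"fingers": 50, "delta_pos": [0, 0, 0], "angular": [0, 0, 0]},
    {"fingers": 60, "delta_pos": [0, 0, 0], "angular": [0, 0, 0]},
    {"fingers": 60, "delta_pos": [0, 0, 0], "angular": [0, 0, 0]},
    {"fingers": 60, "delta_pos": [0, 0, 0], "angular": [0, 0, 0]},
    {"fingers": 60, "delta_pos": [0, 0, 2], "angular": [0, 0, 0]},
    {"fingers": 60, "delta_pos": [0, 0, 4], "angular": [0, 0, 0]},
    {"fingers": 60, "delta_pos": [0, 0, 6], "angular": [0, 0, 0]}
  ]
}}

```text
clock: 7.4
tool_pos: [0.5739, -0.1456, -0.0088]
orientation: [180.0, -0.0, -106.7]
force: [0.2, 0.8, 0.7]
opening: 0.0601
gripper_force: 0.0
```

Emit:
{"fn": "apply_moves", "kwargs": {
  "deltas": [
    {"fingers": 50, "delta_pos": [0, 0, 2], "angular": [0, 0, 0]},
    {"fingers": 45, "delta_pos": [0, 0, 3], "angular": [0, 0, 0]},
    {"fingers": 40, "delta_pos": [0, 0, 3], "angular": [0, 0, 0]},
    {"fingers": 36, "delta_pos": [0, 0, 3], "angular": [0, 0, 0]},
    {"fingers": 33, "delta_pos": [0, 0, 3], "angular": [0, 0, 0]},
    {"fingers": 30, "delta_pos": [0, 0, 3], "angular": [0, 0, 0]}
  ]
}}

```text
clock: 8.0
tool_pos: [0.5745, -0.1457, -0.0114]
orientation: [-179.9, 0.0, -106.7]
force: [1.9, -0.8, -0.6]
opening: 0.0357
gripper_force: 30.0
```

Gripped at 35.7 mm with 30 N. Drawing it out along tool −x now.

Emit:
{"fn": "apply_moves", "kwargs": {
  "deltas": [
    {"fingers": 25, "delta_pos": [-4, 0, 0], "angular": [0, 0, 0]},
    {"fingers": 25, "delta_pos": [-10, 0, 0], "angular": [0, 0, 0]},
    {"fingers": 25, "delta_pos": [-16, 0, 0], "angular": [0, 0, 0]},
    {"fingers": 25, "delta_pos": [-22, 0, 0], "angular": [0, 0, 0]},
    {"fingers": 25, "delta_pos": [-28, 0, 0], "angular": [0, 0, 0]}
  ]
}}

```text
clock: 8.5
tool_pos: [0.5822, -0.1183, -0.0115]
orientation: [-180.0, -0.0, -106.7]
force: [0.7, -3.5, 0.0]
opening: 0.0357
gripper_force: 30.0
```

Emit:
{"fn": "apply_moves", "kwargs": {
  "deltas": [
    {"fingers": 25, "delta_pos": [-8, 0, 0], "angular": [0, 0, 0]},
    {"fingers": 25, "delta_pos": [-16, 0, 0], "angular": [0, 0, 0]},
    {"fingers": 25, "delta_pos": [-24, 0, 0], "angular": [0, 0, 0]},
    {"fingers": 25, "delta_pos": [-32, 0, 0], "angular": [0, 0, 0]},
    {"fingers": 25, "delta_pos": [-40, 0, 0], "angular": [0, 0, 0]},
    {"fingers": 25, "delta_pos": [-48, 0, 0], "angular": [0, 0, 0]},
    {"fingers": 25, "delta_pos": [-56, 0, 0], "angular": [0, 0, 0]},
    {"fingers": 25, "delta_pos": [-64, 0, 0], "angular": [0, 0, 0]},
    {"fingers": 25, "delta_pos": [-72, 0, 0], "angular": [0, 0, 0]},
    {"fingers": 25, "delta_pos": [-80, 0, 0], "angular": [0, 0, 0]}
  ]
}}

```text
clock: 9.5
tool_pos: [0.6051, -0.0416, -0.0116]
orientation: [180.0, -0.0, -106.7]
force: [0.0, -2.7, -0.7]
opening: 0.0354
gripper_force: 30.0
```

Emit:
{"fn": "apply_moves", "kwargs": {
  "deltas": [
    {"fingers": 25, "delta_pos": [-8, 0, 0], "angular": [0, 0, 0]},
    {"fingers": 25, "delta_pos": [-16, 0, 0], "angular": [0, 0, 0]},
    {"fingers": 25, "delta_pos": [-24, 0, 0], "angular": [0, 0, 0]},
    {"fingers": 25, "delta_pos": [-32, 0, -1], "angular": [0, 0, 0]},
    {"fingers": 25, "delta_pos": [-38, 0, -1], "angular": [0, 0, 0]},
    {"fingers": 25, "delta_pos": [-38, 0, -1], "angular": [0, 0, 0]}
  ]
}}

```text
clock: 10.1
tool_pos: [0.6164, -0.0048, -0.0105]
orientation: [-180.0, 0.0, -106.7]
force: [0.1, 0.0, -1.4]
opening: 0.0351
gripper_force: 30.0
```

Run:
```python
from h import *
o=ctrl.get_obs();print(o["tool_pos"],o["force"],o["moment"],o["opening"])
a,c=snap("scene","s6"); w,cw=snap("wrist","w6"); d,cd=snap("side","d6")
m=np.vstack([np.hstack([cv2.resize(a[190:370,130:400],(400,266),interpolation=2),cv2.resize(d[180:330,150:375],(400,266),interpolation=2)]),np.hstack([cv2.resize(w,(400,300))[:300],np.zeros((300,400,3),np.uint8)])])
cv2.imwrite("pics/crop6.png",m)
# numeric: black fin in scene and wrist: dark pixels near predicted fin top
u=np.array([.2874,.9578,0]);f=np.array(o["tool_pos"])*[1,1,0]+.0095*u
fin=f-.173*u
for k in(c,cw,cd):print(proj(k,[f+[0,0,.023],fin+[0,0,.06],fin+[0,0,.03]]).round(0).tolist())
```

```text
[ 0.61639232 -0.00481199 -0.01053997] [ 0.10581581  0.01376454 -1.38722457] [ 0.08070235  0.00511556 -0.01916224] 0.035097965258682334
[[279.0, 277.0], [344.0, 235.0], [344.0, 247.0]]
[[324.0, 312.0], [326.0, -208.0], [325.0, -128.0]]
[[283.0, 255.0], [339.0, 222.0], [338.0, 234.0]]
```

The weight now hangs on the gripper (moment 0.08 N m), so the carrier is fully out. Lowering it.

Emit:
{"fn": "apply_moves", "kwargs": {
  "deltas": [
    {"fingers": 25, "delta_pos": [-5, 0, 3], "angular": [0, 0, 0]},
    {"fingers": 25, "delta_pos": [-8, 0, 7], "angular": [0, 0, 0]},
    {"fingers": 25, "delta_pos": [-8, 0, 11], "angular": [0, 0, 0]},
    {"fingers": 25, "delta_pos": [-8, 0, 14], "angular": [0, 0, 0]},
    {"fingers": 25, "delta_pos": [-8, 0, 16], "angular": [0, 0, 0]}
  ]
}}

```text
clock: 10.75
tool_pos: [0.618, 0.0017, -0.0271]
orientation: [180.0, -0.0, -106.7]
force: [0.0, 0.7, 0.2]
opening: 0.0354
gripper_force: 30.0
```

Emit:
{"fn": "apply_moves", "kwargs": {
  "deltas": [
    {"fingers": 25, "delta_pos": [0, 0, 1], "angular": [0, 0, 0]},
    {"fingers": 25, "delta_pos": [0, 0, 1.5], "angular": [0, 0, 0]},
    {"fingers": 25, "delta_pos": [0, 0, 1.5], "angular": [0, 0, 0]}
  ]
}}

```text
clock: 11.05
tool_pos: [0.6183, 0.0018, -0.028]
orientation: [180.0, -0.0, -106.7]
force: [-0.3, -0.3, -0.7]
opening: 0.0357
gripper_force: 30.0
```

Emit:
{"fn": "apply_moves", "kwargs": {
  "deltas": [
    {"fingers": 25, "delta_pos": [0, 0, 0.7], "angular": [0, 0, 0]},
    {"fingers": 25, "delta_pos": [0, 0, 1.2], "angular": [0, 0, 0]},
    {"fingers": 25, "delta_pos": [0, 0, 1.2], "angular": [0, 0, 0]}
  ]
}}

```text
clock: 11.35
tool_pos: [0.6184, 0.0019, -0.0291]
orientation: [-180.0, 0.0, -106.7]
force: [-0.3, 0.4, -0.5]
opening: 0.036
gripper_force: 30.0
```

Emit:
{"fn": "apply_moves", "kwargs": {
  "deltas": [
    {"fingers": 38, "delta_pos": [0, 0, 0], "angular": [0, 0, 0]},
    {"fingers": 42, "delta_pos": [0, 0, 0], "angular": [0, 0, 0]},
    {"fingers": 50, "delta_pos": [0, 0, 0], "angular": [0, 0, 0]},
    {"fingers": 56, "delta_pos": [0, 0, 0], "angular": [0, 0, 0]},
    {"fingers": 56, "delta_pos": [0, 0, 0], "angular": [0, 0, 0]},
    {"fingers": 56, "delta_pos": [0, 0, -20], "angular": [0, 0, 0]},
    {"fingers": 56, "delta_pos": [0, 0, -60], "angular": [0, 0, 0]},
    {"fingers": 56, "delta_pos": [30, 0, -105], "angular": [0, 0, 0]},
    {"fingers": 56, "delta_pos": [70, 0, -150], "angular": [0, 0, 0]},
    {"fingers": 56, "delta_pos": [115, 0, -170], "angular": [0, 0, 0]}
  ]
}}

```text
clock: 12.35
tool_pos: [0.5895, -0.098, 0.1379]
orientation: [-179.8, 0.1, -106.6]
force: [2.5, -1.0, 0.2]
opening: 0.056
gripper_force: 0.0
```

Emit:
{"fn": "apply_moves", "kwargs": {
  "deltas": [
    {"fingers": 56, "delta_pos": [0, 0, 0], "angular": [0, 0, 0]},
    {"fingers": 56, "delta_pos": [0, 0, 0], "angular": [0, 0, 0]}
  ]
}}

```text
clock: 12.55
tool_pos: [0.5883, -0.0987, 0.1355]
orientation: [-179.9, 0.1, -106.9]
force: [0.4, -0.0, -0.2]
opening: 0.0563
gripper_force: 0.0
```

Run:
```python
from h import *
o=ctrl.get_obs();print(o["tool_pos"],o["orientation"],o["qvel"])
a,c=snap("scene","s7"); w,cw=snap("wrist","w7"); d,cd=snap("side","d7")
m=np.vstack([np.hstack([cv2.resize(a[190:370,130:400],(400,266),interpolation=2),cv2.resize(d[180:330,150:375],(400,266),interpolation=2)]),np.hstack([cv2.resize(w[:300],(710,333)),np.zeros((333,90,3),np.uint8)])])
cv2.imwrite("pics/crop7.png",m)
```

```text
[ 0.58831148 -0.09867392  0.13552477] [-1.79907219e+02  6.12494285e-02 -1.06857459e+02] [ 1.60184837  1.98485365 -0.91176508 -0.37558206  0.36684524 -0.35106913]
```

View pics/crop7.png

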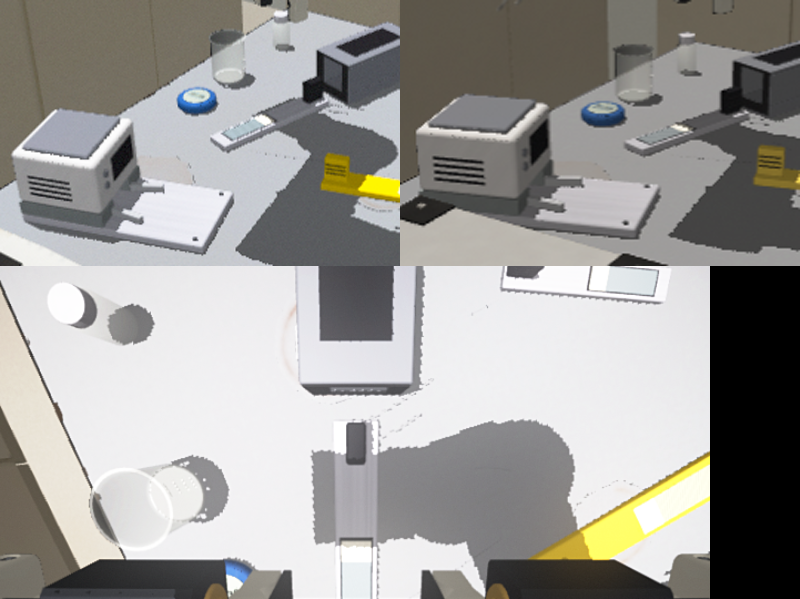

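The last picture shows the carrier lying flat and fully out, with its fin at wrist px (321,157) and rear end at row ~139. The case front is at row ~114, and nothing else was disturbed. That was my last picture, so from here I work on numbers.

Run:
```python
from h import *
a,c=load("w7"); g=cv2.cvtColor(a,cv2.COLOR_BGR2GRAY)
m=(g<90).astype(np.uint8)
n,l,s,ce=cv2.connectedComponentsWithStats(m)
for i in range(1,n):
    if s[i,4]>150 and s[i,1]<265: print(s[i].tolist(),ce[i].round(1))
for y in(145,160,190,215,235): print(y,g[y,295:350].tolist())
print([g[105:180,x].tolist() for x in(308,)])
```

```text
[288, 0, 67, 67, 3804] [323.   29.2]
[0, 15, 74, 165, 294] [34.6 94. ]
[274, 107, 95, 9, 335] [321.6 111.8]
[0, 128, 23, 50, 461] [  8.7 158.9]
[16, 179, 45, 74, 567] [ 34.8 209.7]
[0, 264, 640, 216, 77244] [347.1 361.5]
145 [241, 242, 241, 242, 235, 243, 255, 255, 255, 255, 255, 255, 254, 254, 255, 255, 255, 113, 88, 105, 107, 106, 106, 106, 106, 102, 107, 102, 102, 102, 103, 102, 96, 84, 101, 146, 173, 176, 177, 168, 176, 252, 255, 255, 255, 244, 179, 139, 211, 243, 242, 241, 240, 241, 241]
160 [242, 242, 242, 241, 241, 246, 253, 255, 255, 255, 255, 255, 254, 254, 255, 255, 255, 111, 84, 101, 106, 103, 103, 101, 100, 102, 99, 101, 97, 98, 96, 95, 91, 81, 102, 148, 170, 173, 176, 165, 179, 251, 255, 255, 255, 238, 154, 137, 212, 244, 241, 241, 241, 240, 241]
190 [141, 143, 140, 141, 141, 140, 149, 165, 174, 175, 176, 174, 174, 172, 172, 171, 171, 171, 169, 169, 167, 168, 172, 169, 173, 173, 172, 171, 172, 173, 175, 173, 170, 170, 167, 163, 166, 172, 171, 166, 169, 169, 171, 170, 164, 145, 130, 134, 135, 136, 136, 136, 135, 136, 135]
215 [143, 143, 143, 143, 142, 144, 147, 161, 171, 
[... 183 characters left out ...]
, 134, 137, 136, 137, 136, 135, 137, 136, 136]
235 [146, 147, 145, 147, 145, 145, 148, 157, 171, 176, 178, 174, 177, 175, 175, 173, 174, 173, 176, 174, 173, 170, 173, 175, 175, 176, 175, 173, 174, 175, 176, 174, 174, 173, 171, 168, 172, 176, 170, 169, 172, 176, 175, 172, 160, 146, 140, 140, 142, 141, 140, 143, 139, 142, 141]
[[199, 118, 90, 92, 117, 139, 133, 162, 101, 86, 81, 157, 250, 246, 244, 240, 217, 240, 242, 241, 241, 240, 241, 241, 241, 241, 241, 242, 241, 241, 242, 242, 241, 231, 228, 255, 255, 254, 254, 254, 254, 254, 254, 254, 254, 254, 254, 254, 254, 254, 254, 254, 254, 254, 254, 254, 254, 254, 254, 254, 254, 255, 255, 255, 255, 180, 169, 173, 173, 174, 174, 171, 173, 172, 173]]
```

Run:
```python
from h import *
a,c=load("w7"); g=cv2.cvtColor(a,cv2.COLOR_BGR2GRAY)
print(g[135:190,320].tolist())
P=onz(c,[(320.4,160),(320.5,235),(308,139),(335,139)],.010);print(P)
d=P[1]-P[0];print(np.degrees(np.arctan2(d[1],d[0])))
u=np.array([.2874,.9578,0]); 
print("rear->fin", ((P[2]+P[3])/2+.017*u))
```

```text
[242, 242, 234, 211, 244, 255, 106, 89, 103, 106, 102, 106, 103, 102, 101, 105, 106, 103, 103, 100, 105, 103, 101, 102, 103, 102, 100, 98, 100, 100, 99, 98, 99, 96, 97, 97, 98, 91, 82, 75, 76, 76, 71, 83, 142, 178, 175, 175, 174, 173, 174, 174, 174, 173, 173]
[[ 0.5738299  -0.15280112  0.01      ]
 [ 0.59336912 -0.08789891  0.01      ]
 [ 0.5789407  -0.17291405  0.01      ]
 [ 0.55660492 -0.16616803  0.01      ]]
73.2452508602949
rear->fin [ 0.57265861 -0.15325844  0.01      ]
```

Run:
```python
from h import *
a,c=load("w7")
print(onz(c,[(320.4,156.5),(320.4,141),(320.4,172)],.042))
u=np.array([.2874,.9578,0])
f=onz(c,[(320.4,156.5)],.042)[0]; print(f)
f=(f+[.5727,-.1533,.042])/2
def goal(tip,yaw,t):
    B=R.from_euler("xyz",[180,0,yaw],degrees=True)*R.from_euler("y",t,degrees=True)
    return tip+B.apply([0,0,.031])
for z in(.10,.016):
    tip=f+.003*u; tip[2]=z; G=goal(tip,-106.8,10); print(G); delta(G,-106.8,10)
```

```text
[[ 0.57263904 -0.15645743  0.042     ]
 [ 0.56923118 -0.16772208  0.042     ]
 [ 0.57611673 -0.14496216  0.042     ]]
[ 0.57263904 -0.15645743  0.042     ]
[ 0.57197583 -0.15715866  0.06947096]
pos mm [61.9 -2.  64.1] ang [0.08 9.97 0.09]
[ 0.57197583 -0.15715866 -0.01452904]
pos mm [ 61.9  -2.2 148.1] ang [0.08 9.97 0.09]
```

Emit:
{"fn": "apply_moves", "kwargs": {
  "deltas": [
    {"fingers": 50, "delta_pos": [30, -1, 10], "angular": [0, 3, 0]},
    {"fingers": 50, "delta_pos": [60, -2, 25], "angular": [0, 7, 0]},
    {"fingers": 50, "delta_pos": [60, -2, 50], "angular": [0, 10, 0]},
    {"fingers": 50, "delta_pos": [60, -2, 80], "angular": [0, 10, 0]},
    {"fingers": 50, "delta_pos": [60, -2, 105], "angular": [0, 10, 0]},
    {"fingers": 50, "delta_pos": [60, -2, 120], "angular": [0, 10, 0]},
    {"fingers": 50, "delta_pos": [60, -2, 130], "angular": [0, 10, 0]},
    {"fingers": 50, "delta_pos": [60, -2, 130], "angular": [0, 10, 0]}
  ]
}}

```text
clock: 13.5
tool_pos: [0.5718, -0.1554, 0.0026]
orientation: [179.8, -10.1, -106.7]
force: [0.1, 0.8, 0.5]
opening: 0.0503
gripper_force: 0.0
```

```bash
cat >> h.py <<'E'
def goal(tip,yaw,t):
    B=R.from_euler("xyz",[180,0,yaw],degrees=True)*R.from_euler("y",t,degrees=True)
    return np.array(tip)+B.apply([0,0,.031])
E
python3 - <<'E'
from h import *
tip=np.array([.573,-.1535,0])+.003*np.array([.2874,.9578,0])+[0,0,.016]
delta(goal(tip,-106.8,10),-106.8,10); print(ctrl.get_obs()["force"])
E
```

```text
pos mm [-2.8 -0.6 16.9] ang [ 0.17 -0.09  0.14]
[0.05353561 0.81850394 0.50419226]
```

Emit:
{"fn": "apply_moves", "kwargs": {
  "deltas": [
    {"fingers": 50, "delta_pos": [-1, -0.5, 6], "angular": [0, 0, 0]},
    {"fingers": 50, "delta_pos": [-2, -0.5, 12], "angular": [0, 0, 0]},
    {"fingers": 50, "delta_pos": [-3, -0.5, 17], "angular": [0, 0, 0]},
    {"fingers": 45, "delta_pos": [-3, -0.5, 17], "angular": [0, 0, 0]},
    {"fingers": 35, "delta_pos": [-3, -0.5, 17], "angular": [0, 0, 0]},
    {"fingers": 26, "delta_pos": [-3, -0.5, 17], "angular": [0, 0, 0]},
    {"fingers": 20, "delta_pos": [-3, -0.5, 17], "angular": [0, 0, 0]},
    {"fingers": 15, "delta_pos": [-3, -0.5, 17], "angular": [0, 0, 0]},
    {"fingers": 10, "delta_pos": [-3, -0.5, 17], "angular": [0, 0, 0]},
    {"fingers": 8, "delta_pos": [-3, -0.5, 17], "angular": [0, 0, 0]}
  ]
}}

```text
clock: 14.5
tool_pos: [0.5735, -0.1561, -0.0125]
orientation: [-180.0, -10.0, -106.7]
force: [-0.9, -0.1, 1.3]
opening: 0.0134
gripper_force: 30.0
```

Gripped on the fin (13.4 mm, 30 N). I'll lift, then carry it high over to where the wrist camera can see the reader.

Run:
```python
from h import *
o=ctrl.get_obs();p=o["tool_pos"]
delta(p+[0,0,.2],-106.8,10);delta([.60,0,.27],-106.8,10);delta([.58,.26,.28],-106.8,10)
print(o["joint_pos"])
```

```text
pos mm [  34.7   -0.  -197. ] ang [-0.02 -0.    0.06]
pos mm [-105.7   19.5 -305.5] ang [-0.02 -0.    0.06]
pos mm [-343.4  113.5 -357.6] ang [-0.02 -0.    0.06]
[  9.66244251  25.86397904 -28.28516316  13.6798258  -41.14578784
 -37.13590034]
```

Emit:
{"fn": "apply_moves", "kwargs": {
  "deltas": [
    {"fingers": 8, "delta_pos": [2, 0, -10], "angular": [0, 0, 0]},
    {"fingers": 8, "delta_pos": [6, 0, -35], "angular": [0, 0, 0]},
    {"fingers": 8, "delta_pos": [12, 0, -70], "angular": [0, 0, 0]},
    {"fingers": 8, "delta_pos": [18, 0, -105], "angular": [0, 0, 0]},
    {"fingers": 8, "delta_pos": [25, 0, -140], "angular": [0, 0, 0]},
    {"fingers": 8, "delta_pos": [15, 5, -175], "angular": [0, 0, 0]},
    {"fingers": 8, "delta_pos": [-10, 8, -205], "angular": [0, 0, 0]},
    {"fingers": 8, "delta_pos": [-40, 10, -235], "angular": [0, 0, 0]},
    {"fingers": 8, "delta_pos": [-70, 15, -265], "angular": [0, 0, 0]},
    {"fingers": 8, "delta_pos": [-105, 20, -295], "angular": [0, 0, 0]}
  ]
}}

```text
clock: 15.5
tool_pos: [0.5983, -0.0013, 0.2617]
orientation: [-180.0, -10.0, -106.8]
force: [0.8, 0.3, -1.2]
opening: 0.0141
gripper_force: 30.0
```

Run:
```python
from h import *
o=ctrl.get_obs()
print(o["tool_pos"],o["opening"],o["gripper_force"]);delta([.58,.26,.28],-106.8,10)
```

```text
[ 0.59834954 -0.00129065  0.26166217] 0.0141491508778092 29.962163865566254
pos mm [-238.    93.   -60.4] ang [-0.02  0.05  0.02]
```

Emit:
{"fn": "apply_moves", "kwargs": {
  "deltas": [
    {"fingers": 8, "delta_pos": [-30, 12, -10], "angular": [0, 0, 0]},
    {"fingers": 8, "delta_pos": [-65, 26, -18], "angular": [0, 0, 0]},
    {"fingers": 8, "delta_pos": [-100, 40, -26], "angular": [0, 0, 0]},
    {"fingers": 8, "delta_pos": [-135, 54, -34], "angular": [0, 0, 0]},
    {"fingers": 8, "delta_pos": [-170, 68, -43], "angular": [0, 0, 0]},
    {"fingers": 8, "delta_pos": [-205, 80, -52], "angular": [0, 0, 0]},
    {"fingers": 8, "delta_pos": [-230, 90, -58], "angular": [0, 0, 0]},
    {"fingers": 8, "delta_pos": [-238, 93, -60], "angular": [0, 0, 0]},
    {"fingers": 8, "delta_pos": [-238, 93, -60], "angular": [0, 0, 0]},
    {"fingers": 8, "delta_pos": [-238, 93, -60], "angular": [0, 0, 0]}
  ]
}}

```text
clock: 16.5
tool_pos: [0.5801, 0.2583, 0.2776]
orientation: [180.0, -10.0, -106.7]
force: [0.1, -0.5, -0.7]
opening: 0.0139
gripper_force: 30.0
```

Run:
```python
from h import *
o=ctrl.get_obs();print(o["tool_pos"],o["opening"],o["force"])
w,c=snap("wrist","w8")
s7,cs=load("s7")
# plate corners from scene view, z=.012 : crop7 px -> scene
k=270/400
P=onz(cs,[(130+233*k,190+192*k),(130+208*k,190+243*k)],.012);print(P)
print(proj(c,P))
g=cv2.cvtColor(w,cv2.COLOR_BGR2GRAY)
hsv=cv2.cvtColor(w,cv2.COLOR_BGR2HSV)
sm=cv2.resize(g,(64,48),interpolation=cv2.INTER_AREA)
for r in range(0,27): print(r*10,' '.join(f"{v:3d}" for v in sm[r,::1]))
```

```text
[0.58006801 0.25829162 0.27756924] 0.013930657450899065 [ 0.05175594 -0.45115457 -0.72398628]
[[0.52875993 0.09838269 0.012     ]
 [0.49387814 0.19288546 0.012     ]]
[[324.74315659 105.98912874]
 [370.97768087 168.77825737]]
0 157 158 160 162 163 164 166 164 164 184 185 186 186 180 151 158 188 188 189 189 189 189 190 190 190 191 192 192 192 193 193 191 192 195 195 193 186 120 185 222 182 183 191 192 192 191 190 190 189 187 186 185 184 182 125  63  62  88 125 214 214 212 214 189
10 159 161 162 163 165 166 168 169 158 185 186 187 182 151 200 165 119 187 190 190 191 191 191 191 192 193 193 194 194 194 194 193 195 196 196 174 106 158 198 172 192 187 190 194 194 193 192 191 190 189 188 186 185 184 157  64  63  80 106 207 217 215 214 211
20 162 163 164 165 166 168 169 170 154 187 188 189 158 197 189 193 109 136 192 192 192 192 193 193 193 195 195 195 194 193 196 197 196 197 197 189 206 176 182 197 193 195 196 195 194 194 193 192 191 190 189 188 187 186 184  71  64  73 101 184 219 219 215 214
30 164 165 166 167 169 170 171 171 166 151 189 190 165 180 222 216  95 122 193 193 193 194 194 195
[... 5434 characters left out ...]
 188 190 191 192 193 192 219 198 133 178 164 163 146 105 103 103 102 105 142 180 215 237 238 239 239 240 241 241 242 241 242 242 242 241 241 241 241 240 240 240 238 165 179 179 178
250  70  75  71  72  73  74  74 177 184 185 186 187 188 188 189 190 182 209 238 189 188 189 190 195 227 152 149 199 172 132 111  61  60  90 127 156 236 241 240 241 239 240 240 241 241 241 242 242 240 239 241 241 241 241 241 241 240 240 240 239 185 175 171 172
260 114 119  85  76  73  74  72 141 184 185 186 187 187 187 188 189 139 123 135 129 115 116 117 147  91 100 123 122 161 130  84  46  45  58 125 166 160 140 141 142 142 142 143 143 143 143 143 158 238 240 239 240 241 241 241 241 240 240 240 239 188 114 127 139
```

```bash
cat > edge.py <<'E'
from h import *
def run(fn):
    w,c=load(fn); g=cv2.GaussianBlur(cv2.cvtColor(w,cv2.COLOR_BGR2GRAY),(3,3),0).astype(float)
    t=224
    Fr=[];Ri=[]
    for y in range(116,164,2):
        # from inside seed go right
        x=int(325+(y-108)*.0)
        xs=np.where(g[y,300:400]>t)[0]+300
        s=xs[np.argmin(abs(xs-(325+(y-108)*.3)))] if len(xs) else None
        x=s
        while g[y,x]>t: x+=1
        Fr.append((x-1+(g[y,x-1]-t)/(g[y,x-1]-g[y,x]),y))
        if y<148:
            x=s
            while g[y,x]>t: x-=1
            Ri.append((x+1-(g[y,x+1]-t)/(g[y,x+1]-g[y,x]),y))
    Fw=onz(c,Fr,.012)[:,:2];Rw=onz(c,Ri,.012)[:,:2]
    def fit(P):
        for _ in range(3):
            vx,vy,x0,y0=cv2.fitLine(P.astype(np.float32),cv2.DIST_HUBER,0,.001,.001).ravel()
            r=(P-[x0,y0])@[-vy,vx]; P=P[abs(r)<max(.001,2*r.std())]
        return np.array([x0,y0]),np.array([vx,vy]),r.std(),len(P)
    return w,c,g,fit(Fw),fit(Rw)
if __name__=="__main__":
    w,c,g,F,Rr=run("w8")
    for n,L in(("front",F),("right",Rr)): print(n,L[0],np.degrees(np.arctan2(L[1][1],L[1][0])),L[2],L[3])
    # corner
    s=np.linalg.solve(np.c_[F[1],-Rr[1]],Rr[0]-F[0]); print("corner",F[0]+s[0]*F[1])
    for x in (300,315,330,345): print(x,g[150:232:1,x].astype(int).tolist())
E
python3 edge.py
```

```text
front [0.5197265  0.14082886] -71.926636 0.00010646359350325861 24
right [0.5915117  0.11567864] 18.057112 8.99841481596567e-05 14
corner [0.53404766 0.09694409]
300 [245, 245, 245, 245, 245, 244, 243, 243, 244, 245, 245, 245, 245, 244, 244, 243, 243, 243, 244, 244, 245, 245, 245, 246, 245, 244, 243, 243, 243, 243, 242, 242, 242, 243, 244, 244, 243, 242, 242, 242, 243, 243, 244, 244, 245, 245, 240, 235, 236, 241, 243, 242, 237, 223, 216, 227, 240, 244, 244, 244, 244, 243, 243, 244, 245, 247, 244, 229, 210, 197, 174, 140, 118, 111, 109, 109, 109, 108, 107, 115, 145, 183]
315 [245, 245, 244, 244, 243, 244, 244, 244, 244, 244, 245, 245, 245, 245, 244, 243, 243, 244, 244, 243, 242, 242, 243, 244, 244, 243, 242, 242, 242, 242, 243, 244, 244, 244, 245, 244, 244, 244, 245, 244, 243, 242, 242, 241, 241, 241, 242, 243, 244, 244, 243, 242, 243, 244, 245, 245, 245, 243, 238, 224, 206, 194, 189, 191, 199, 205, 206, 205, 204, 204, 205, 205, 205, 204, 204, 204, 203, 201, 201, 203, 204, 202]
330 [245, 245, 246, 246, 245, 244, 244, 245, 244, 243, 242, 243, 244, 244, 244, 243, 243, 243, 243, 244, 245, 245, 245, 244, 244, 244, 245, 245, 245, 244, 243, 242, 242, 241, 241, 242, 243, 244, 244, 243, 242, 242, 244, 245, 245, 245, 245, 244, 243, 239, 223, 199, 184, 188, 199, 205, 206, 206, 198, 173, 139, 116, 110, 111, 111, 111, 110, 109, 110, 109, 109, 109, 109, 108, 107, 107, 107, 106, 106, 107, 106, 106]
345 [243, 244, 245, 245, 244, 244, 243, 244, 244, 245, 245, 245, 245, 245, 245, 245, 245, 246, 245, 244, 243, 242, 242, 242, 242, 243, 243, 244, 244, 244, 243, 243, 245, 246, 246, 245, 245, 244, 242, 233, 214, 196, 192, 200, 205, 206, 204, 204, 205, 205, 205, 205, 205, 205, 205, 204, 203, 203, 204, 204, 205, 201, 179, 143, 115, 107, 106, 116, 139, 151, 135, 113, 106, 106, 106, 106, 105, 106, 106, 105, 104, 104]
```

Run:
```python
from edge import *
w,c,g,F,Rr=run("w8")
L=onz(c,[(345,189.4),(330,200.1),(315,209.3)],.012)[:,:2]
e=np.array([.9507,.31]);n=np.array([-.31,.9507]);cor=np.array([.53405,.09694])
print("left off",(L-cor)@n*1000)
_,c4,=load("w4");K,d,M=c4
o=ctrl.get_obs()
O=cor+.125*e+.055*n;print("O",O)
# scene check: predicted plate corners in scene view vs pixel gradient
_,cs=load("s7");_,cd=load("d7")
C=[np.r_[cor,.012],np.r_[cor+.11*n,.012]]
print(proj(cs,C),proj(cd,C))
P=np.r_[O-.2054*e,.25];delta(P,-161.94,10);P[2]=.03;print(P)
```

```text
left off [106.36526089 106.62147732 105.2526727 ]
O [0.6358375 0.1879785]
[[285.44055065 318.28841482]
 [264.40805454 355.52118981]] [[294.20863246 283.40035911]
 [279.99214373 308.61171337]]
pos mm [160.9  95.1  56.5] ang [-9.580e+00 -1.000e-02  5.433e+01]
[0.44056372 0.1243045  0.03      ]
```

The plate width reads 106 mm instead of 110, so there's a small scale or height error. I'll take a second wrist view shifted 60 mm and triangulate.

Emit:
{"fn": "apply_moves", "kwargs": {
  "deltas": [
    {"fingers": 8, "delta_pos": [20, 0, 3], "angular": [0, 0, 0]},
    {"fingers": 8, "delta_pos": [45, 0, 8], "angular": [0, 0, 0]},
    {"fingers": 8, "delta_pos": [59, 0, 10], "angular": [0, 0, 0]},
    {"fingers": 8, "delta_pos": [59, 0, 10], "angular": [0, 0, 0]},
    {"fingers": 8, "delta_pos": [59, 0, 10], "angular": [0, 0, 0]},
    {"fingers": 8, "delta_pos": [59, 0, 10], "angular": [0, 0, 0]}
  ]
}}

```text
clock: 17.15
tool_pos: [0.5633, 0.2019, 0.2778]
orientation: [-180.0, -10.0, -106.8]
force: [-0.1, 0.4, -1.9]
opening: 0.0138
gripper_force: 30.0
```

```bash
cat > e2.py <<'E'
from h import *
def edge(g,p,q,bias,t=224,n=40):
    """subpixel bright->dark crossing along the outward normal of guess line p-q"""
    p,q=np.array(p,float),np.array(q,float);d=(q-p)/np.linalg.norm(q-p);nrm=np.array([d[1],-d[0]])
    if nrm@(np.array(bias)-p)>0: nrm=-nrm
    out=[]
    for s in np.linspace(.08,.92,n):
        b=p+s*(q-p); ks=np.arange(-8,8.1,.25); pts=b+ks[:,None]*nrm
        v=cv2.remap(g,pts[:,0].astype(np.float32)[None],pts[:,1].astype(np.float32)[None],1)[0]
        i=np.where((v[:-1]>t)&(v[1:]<=t))[0]
        if len(i) and v[0]>t: out.append(pts[i[0]]+nrm*.25*(v[i[0]]-t)/(v[i[0]]-v[i[0]+1]))
    return np.array(out)
def line(P):
    for _ in range(3):
        vx,vy,x0,y0=cv2.fitLine(P.astype(np.float32),cv2.DIST_HUBER,0,.0001,.0001).ravel(); r=(P-[x0,y0])@[-vy,vx]; P=P[abs(r)<max(4e-4,2*r.std())]
    return np.array([x0,y0]),np.array([vx,vy]),len(P)
E
python3 - <<'E'
from e2 import *
o=ctrl.get_obs();print(o["tool_pos"],o["orientation"],o["force"])
w,c=snap("wrist","w9")
e=np.array([.9507,.31]);n=np.array([-.31,.9507]);cor=np.array([.53405,.09694])
for fn in("w8","w9"):
    w,c=load(fn); g=cv2.GaussianBlur(cv2.cvtColor(w,cv2.COLOR_BGR2GRAY),(3,3),0).astype(np.float32)
    k=lambda a,b:proj(c,[np.r_[cor+a*e+b*n,.012]])[0]
    mid=k(.05,.055); print(fn,k(0,0),k(0,.107),mid)
    for nm,p,q in(("front",k(0,0),k(0,.107)),("right",k(0,0),k(.08,0)),("left",k(0.0,.107),k(.07,.107))):
        E_=edge(g,p,q,mid)
        for z in(0,.012,.024):
            W=onz(c,E_,z)[:,:2]; x0,v,m=line(W); print(nm,z,m,"ang",np.degrees(np.arctan2(v[1],v[0])).round(2),"e,n of pt",(((x0-cor)@e)*1000).round(1),(((x0-cor)@n)*1000).round(1))
E
```

```text
[0.56327756 0.20185135 0.27784311] [-179.9958243    -9.98455893 -106.75634775] [-0.05925068  0.44007204 -1.90020011]
w8 [320.50851469 106.10177928] [367.08101765 174.59266136] [313.13155656 163.63975161]
front 0 36 ang -71.99 e,n of pt -2.0 51.8
front 0.012 36 ang -71.99 e,n of pt -0.0 53.2
front 0.024 36 ang -71.99 e,n of pt 1.9 54.7
right 0 36 ang 18.0 e,n of pt 41.1 -2.9
right 0.012 36 ang 18.0 e,n of pt 42.0 0.0
right 0.024 36 ang 18.0 e,n of pt 42.8 2.9
left 0 35 ang 17.9 e,n of pt 37.5 106.3
left 0.012 35 ang 17.9 e,n of pt 38.5 106.4
left 0.024 35 ang 17.9 e,n of pt 39.4 106.5
w9 [320.70876689 152.07510189] [366.82503896 219.39696109] [313.41734577 208.67745941]
front 0 31 ang -72.07 e,n of pt -1.2 40.0
front 0.012 31 ang -72.07 e,n of pt -0.1 40.5
front 0.024 31 ang -72.07 e,n of pt 1.0 41.1
right 0 36 ang 18.14 e,n of pt 39.6 -1.8
right 0.012 36 ang 18.14 e,n of pt 39.7 -0.2
right 0.024 36 ang 18.14 e,n of pt 39.8 1.4Traceback (most recent call last):
  File "<stdin>", line 12, in <module>
  File "h.py", line 20, in onz
    o,v=rays(c,uv); return o+v*((z-o[2])/v[:,2])[:,None]
        ~~~~^^^^^^
  File "h.py", line 16, in rays
    K,d,M=c; n=cv2.undistortPoints(np.array(uv,float).reshape(-1,1,2),K,d)[:,0]
               ~~~~~~~~~~~~~~~~~~~^^^^^^^^^^^^^^^^^^^^^^^^^^^^^^^^^^^^^^^^
cv2.error: OpenCV(4.12.0) /io/opencv/modules/calib3d/src/undistort.dispatch.cpp:347: error: (-215:Assertion failed) CV_IS_MAT(_src) && CV_IS_MAT(_dst) && (_src->rows == 1 || _src->cols == 1) && (_dst->rows == 1 || _dst->cols == 1) && _src->cols + _src->rows - 1 == _dst->rows + _dst->cols - 1 && (CV_MAT_TYPE(_src->type) == CV_32FC2 || CV_MAT_TYPE(_src->type) == CV_64FC2) && (CV_MAT_TYPE(_dst->type) == CV_32FC2 || CV_MAT_TYPE(_dst->type) == CV_64FC2) in function 'cvUndistortPointsInternal'
```

Run:
```python
from e2 import *
e=np.array([.9507,.31]);n=np.array([-.31,.9507]);cor=np.array([.53405,.09694])
for fn in("w8","w9"):
    w,c=load(fn); g=cv2.GaussianBlur(cv2.cvtColor(w,cv2.COLOR_BGR2GRAY),(3,3),0).astype(np.float32)
    for a in(.06,.086,.092,.1,.108):
        ns=np.arange(-.006,.118,.002)
        pts=proj(c,[np.r_[cor+a*e+b*n,.022] for b in ns]).astype(np.float32)
        v=cv2.remap(g,pts[:,0][None],pts[:,1][None],1)[0].astype(int)
        print(fn,a,v.tolist())
```

```text
w8 0.06 [200, 205, 204, 203, 219, 242, 244, 242, 242, 244, 244, 243, 243, 243, 243, 244, 244, 244, 245, 245, 245, 244, 243, 243, 244, 245, 243, 243, 243, 244, 244, 245, 244, 243, 243, 242, 243, 244, 242, 242, 242, 243, 244, 244, 244, 244, 241, 241, 241, 242, 244, 242, 243, 245, 244, 243, 233, 194, 194, 204, 204, 203]
w8 0.086 [207, 207, 206, 206, 220, 242, 244, 242, 242, 243, 244, 241, 237, 241, 241, 208, 158, 219, 246, 246, 245, 245, 244, 244, 244, 245, 244, 243, 243, 243, 245, 245, 243, 242, 243, 242, 242, 243, 243, 242, 242, 244, 244, 242, 232, 238, 243, 236, 208, 226, 244, 242, 242, 245, 244, 243, 231, 191, 192, 203, 200, 178]
w8 0.092 [206, 206, 206, 205, 219, 241, 244, 242, 242, 243, 244, 241, 232, 236, 242, 235, 175, 162, 233, 246, 245, 245, 244, 244, 244, 245, 244, 243, 243, 243, 244, 245, 244, 242, 243, 242, 242, 243, 243, 242, 242, 244, 244, 241, 239, 242, 239, 220, 218, 242, 244, 242, 243, 245, 244, 243, 232, 193, 193, 204, 203, 203]
w8 0.1 [206, 206, 206, 205, 218, 242, 244, 242, 243, 244, 244, 243, 240, 235, 239, 242, 229, 168, 193, 243, 246, 245, 244, 244, 244, 245, 244
[... 1369 characters left out ...]
7, 111, 121, 128, 130, 131, 126, 100, 67, 51, 50, 50, 50, 50, 50, 49]
w9 0.1 [208, 209, 207, 206, 235, 246, 244, 244, 245, 246, 245, 245, 242, 237, 242, 243, 225, 184, 223, 247, 246, 245, 244, 244, 245, 245, 244, 243, 244, 245, 246, 245, 242, 242, 243, 241, 243, 243, 242, 242, 243, 243, 195, 124, 113, 125, 132, 136, 134, 132, 131, 130, 129, 129, 128, 115, 89, 59, 47, 47, 47, 47]
w9 0.108 [209, 209, 208, 211, 236, 248, 232, 181, 150, 141, 141, 141, 140, 145, 177, 189, 193, 188, 145, 138, 141, 141, 138, 137, 140, 139, 138, 137, 137, 137, 139, 139, 133, 134, 134, 132, 134, 134, 132, 131, 132, 124, 115, 122, 131, 136, 137, 136, 135, 135, 135, 134, 134, 132, 131, 129, 127, 127, 127, 127, 123, 96]
```

The two views agree to 0.2 mm with the plate at 12 mm. The guides' inner edges are symmetric about n = 53 mm, so the slot axis is found. Next I'll swing to the insertion heading above the plate.

```bash
cat >> h.py <<'E'
e=np.array([.9508,.3096,0]);O=np.array([.6347,.1856,0]);YAW=-161.97
def at(x,z,lat=0): return O+x*e+lat*np.array([-.3096,.9508,0])+[0,0,z]
E
python3 - <<'E'
from h import *
delta(at(-.2054,.25),YAW,10)
o=ctrl.get_obs();A=R.from_euler("xyz",o["orientation"],degrees=True);B=R.from_euler("xyz",[180,0,YAW],degrees=True)*R.from_euler("y",10,degrees=True)
r=(A.inv()*B).as_rotvec(degrees=True);p=A.inv().apply(at(-.2054,.25)-o["tool_pos"])*1000
for i in range(1,9): print((p*i/8).round(0),(r*i/8).round(1))
E
```

```text
pos mm [105.8  95.5  46.8] ang [-9.59  0.   54.39]
[13. 12.  6.] [-1.2  0.   6.8]
[26. 24. 12.] [-2.4  0.  13.6]
[40. 36. 18.] [-3.6  0.  20.4]
[53. 48. 23.] [-4.8  0.  27.2]
[66. 60. 29.] [-6.  0. 34.]
[79. 72. 35.] [-7.2  0.  40.8]
[93. 84. 41.] [-8.4  0.  47.6]
[106.  96.  47.] [-9.6  0.  54.4]
```

Emit:
{"fn": "apply_moves", "kwargs": {
  "deltas": [
    {"fingers": 8, "delta_pos": [13, 12, 6], "angular": [-1.2, 0, 6.8]},
    {"fingers": 8, "delta_pos": [26, 24, 12], "angular": [-2.4, 0, 13.6]},
    {"fingers": 8, "delta_pos": [40, 36, 18], "angular": [-3.6, 0, 20.4]},
    {"fingers": 8, "delta_pos": [53, 48, 23], "angular": [-4.8, 0, 27.2]},
    {"fingers": 8, "delta_pos": [66, 60, 29], "angular": [-6, 0, 34]},
    {"fingers": 8, "delta_pos": [79, 72, 35], "angular": [-7.2, 0, 40.8]},
    {"fingers": 8, "delta_pos": [93, 84, 41], "angular": [-8.4, 0, 47.6]},
    {"fingers": 8, "delta_pos": [106, 95.5, 47], "angular": [-9.6, 0, 54.4]},
    {"fingers": 8, "delta_pos": [106, 95.5, 47], "angular": [-9.6, 0, 54.4]},
    {"fingers": 8, "delta_pos": [106, 95.5, 47], "angular": [-9.6, 0, 54.4]}
  ]
}}

```text
clock: 18.2
tool_pos: [0.4396, 0.1217, 0.2502]
orientation: [180.0, -10.0, -161.9]
force: [1.8, -0.1, -0.6]
opening: 0.014
gripper_force: 30.0
```

Run:
```python
from h import *
delta(at(-.2054,.25),YAW,10);delta(at(-.2054,.012),YAW,10);print(ctrl.get_obs()["joint_pos"])
```

```text
pos mm [0.  0.4 0.2] ang [-0.    0.04  0.09]
pos mm [-41.2   0.3 234.6] ang [-0.    0.04  0.09]
[  37.1303873     4.79190786  -12.03175453   -3.26758745  -82.61258355
 -108.32005075]
```

Emit:
{"fn": "apply_moves", "kwargs": {
  "deltas": [
    {"fingers": 8, "delta_pos": [-5, 0, 30], "angular": [0, 0, 0]},
    {"fingers": 8, "delta_pos": [-12, 0, 68], "angular": [0, 0, 0]},
    {"fingers": 8, "delta_pos": [-19, 0, 106], "angular": [0, 0, 0]},
    {"fingers": 8, "delta_pos": [-25, 0, 144], "angular": [0, 0, 0]},
    {"fingers": 8, "delta_pos": [-32, 0, 182], "angular": [0, 0, 0]},
    {"fingers": 8, "delta_pos": [-37, 0, 212], "angular": [0, 0, 0]},
    {"fingers": 8, "delta_pos": [-40, 0, 228], "angular": [0, 0, 0]},
    {"fingers": 8, "delta_pos": [-41, 0, 232], "angular": [0, 0, 0]},
    {"fingers": 8, "delta_pos": [-41, 0, 232], "angular": [0, 0, 0]}
  ]
}}

```text
clock: 19.1
tool_pos: [0.4396, 0.1219, 0.0139]
orientation: [-180.0, -10.1, -161.9]
force: [0.6, 0.0, -0.1]
opening: 0.0138
gripper_force: 30.0
```

Run:
```python
from h import *
o=ctrl.get_obs();print(o["force"],o["moment"]);delta(at(-.2054,.0),YAW,10)
a,c=snap("scene","s10")
T=o["tool_pos"]; n=np.array([-.3096,.9508,0])
zb=T[2]+.0125
front=T*[1,1,0]+.1754*e
print("pred carrier top front corners",proj(c,[front+s*.018*n+[0,0,zb+.01] for s in(-1,1)]).round(1).tolist(), "mouth edges",proj(c,[at(0,.012,-.021),at(0,.012,.021)]).round(1).tolist())
# compare to the empty scene: difference mask extents
d=cv2.absdiff(a,load("s7")[0]).max(2)
r0=proj(c,[at(-.12,.022),at(-.03,.022)]);print(r0)
g=cv2.cvtColor(a,cv2.COLOR_BGR2GRAY)
for X in(-.10,-.08,-.06,-.045,-.035,-.03,-.025):
    ns=np.arange(-.034,.035,.002); q=proj(c,[at(X,zb+.01,b) for b in ns]).astype(np.float32)
    print(X,cv2.remap(g,q[:,0][None],q[:,1][None],1)[0].tolist())
```

```text
[ 0.56631834  0.04697237 -0.05864826] [ 0.19958933 -0.6577877   0.00682866]
pos mm [-2.3  0.2 13.7] ang [-0.04 -0.07  0.08]
pred carrier top front corners [[229.9, 310.6], [221.7, 322.1]] mouth edges [[216.9, 318.2], [207.1, 331.5]]
[[273.70699898 330.66126466]
 [226.66307732 322.84328077]]
-0.1 [105, 130, 139, 145, 145, 143, 147, 173, 215, 233, 222, 208, 196, 198, 199, 198, 201, 201, 200, 200, 199, 196, 196, 185, 153, 178, 214, 229, 190, 154, 130, 129, 125, 118, 114]
-0.08 [202, 200, 197, 199, 200, 200, 198, 201, 220, 232, 238, 219, 199, 177, 187, 194, 197, 196, 195, 199, 199, 199, 199, 186, 167, 163, 198, 215, 187, 153, 130, 128, 122, 115, 112]
-0.06 [203, 201, 201, 202, 204, 202, 200, 213, 228, 233, 228, 214, 192, 185, 196, 194, 191, 192, 193, 196, 195, 197, 199, 195, 167, 146, 191, 207, 196, 154, 133, 128, 122, 117, 115]
-0.045 [204, 203, 204, 205, 204, 202, 202, 210, 229, 235, 234, 221, 209, 211, 220, 212, 222, 215, 224, 223, 218, 222, 220, 227, 223, 237, 238, 231, 194, 155, 128, 127, 149, 192, 225]
-0.035 [204, 203, 203, 202, 203, 204, 202, 213, 229, 233, 233, 233, 234, 238, 237, 238, 239, 239, 240, 238, 238, 235, 236, 234, 237, 237, 235, 224, 190, 150, 130, 165, 182, 205, 175]
-0.03 [202, 202, 203, 204, 203, 201, 199, 201, 220, 222, 194, 188, 211, 228, 226, 208, 172, 140, 128, 122, 123, 115, 117, 115, 114, 119, 115, 115, 114, 116, 114, 112, 113, 115, 115]
-0.025 [204, 202, 203, 203, 203, 202, 203, 213, 216, 189, 147, 113, 121, 123, 123, 117, 118, 124, 124, 121, 120, 116, 110, 112, 114, 113, 111, 113, 114, 114, 112, 111, 113, 115, 114]
```

Run:
```python
from h import *
for nm in("s7","d7"):
  a,c=load(nm); g=cv2.cvtColor(a,cv2.COLOR_BGR2GRAY)
  for X,z in((-.10,.012),(-.07,.012),(-.03,.022),(-.02,.022)):
    for lo,hi in((-.062,-.044),(.046,.066)) if z<.02 else ((-.036,-.016),(.016,.036)):
      ns=np.arange(lo,hi,.001); q=proj(c,[at(X,z,b) for b in ns]).astype(np.float32)
      print(nm,X,lo,cv2.remap(g,q[:,0][None],q[:,1][None],1)[0].tolist())
```

```text
s7 -0.1 -0.062 [202, 201, 201, 202, 202, 202, 202, 202, 202, 203, 205, 210, 218, 225, 232, 234, 236, 238]
s7 -0.1 0.046 [236, 236, 236, 236, 236, 236, 237, 237, 235, 232, 228, 221, 209, 196, 173, 150, 133, 128, 124, 123, 124]
s7 -0.07 -0.062 [162, 166, 180, 188, 194, 196, 192, 188, 186, 188, 200, 214, 225, 230, 234, 238, 239, 238]
s7 -0.07 0.046 [234, 235, 235, 236, 236, 236, 235, 235, 234, 232, 229, 220, 211, 196, 173, 149, 134, 129, 125, 124, 123]
s7 -0.03 -0.036 [223, 230, 233, 233, 233, 233, 232, 231, 229, 226, 222, 219, 202, 185, 167, 153, 139, 126, 119, 119]
s7 -0.03 0.016 [236, 236, 236, 236, 235, 234, 233, 233, 233, 233, 234, 234, 235, 232, 229, 229, 231, 231, 231, 229]
s7 -0.02 -0.036 [221, 224, 214, 199, 184, 185, 191, 202, 211, 218, 226, 227, 219, 208, 197, 179, 161, 143, 132, 125]
s7 -0.02 0.016 [112, 111, 110, 109, 108, 108, 108, 109, 108, 109, 114, 122, 141, 178, 207, 225, 227, 227, 222, 205]
d7 -0.1 -0.062 [157, 156, 156, 157, 157, 158, 159, 160, 164, 171, 177, 183, 189, 191, 193, 194, 196, 197]
d7 -0.1 0.046 [196, 197, 197, 197, 196, 196, 194, 191, 188, 185, 177, 166, 154, 142, 131, 122, 113, 105, 101, 100, 100]
d7 -0.07 -0.062 [157, 156, 156, 156, 156, 156, 156, 154, 151, 147, 152, 162, 171, 184, 197, 197, 197, 196]
d7 -0.07 0.046 [193, 193, 194, 194, 194, 192, 191, 189, 187, 180, 174, 166, 158, 144, 130, 116, 104, 101, 101, 100, 100]
d7 -0.03 -0.036 [157, 162, 166, 170, 174, 177, 177, 178, 177, 177, 167, 152, 134, 116, 101, 96, 97, 97, 97, 98]
d7 -0.03 0.016 [192, 193, 194, 195, 195, 195, 194, 193, 192, 188, 184, 181, 177, 179, 181, 184, 185, 185, 178, 170]
d7 -0.02 -0.036 [156, 156, 156, 160, 165, 170, 174, 178, 177, 176, 175, 174, 169, 152, 138, 121, 103, 96, 96, 97]
d7 -0.02 0.016 [83, 84, 84, 83, 83, 83, 83, 84, 86, 89, 93, 111, 136, 157, 174, 183, 176, 168, 156, 146]
```

Run:
```python
from h import *
o=ctrl.get_obs();zb=o["tool_pos"][2]+.0125
b,cd=snap("side","d10"); a,cs=load("s10")
for nm,im,c in(("s",a,cs),("d",b,cd)):
  g=cv2.cvtColor(im,cv2.COLOR_BGR2GRAY).astype(np.float32)
  ns=np.arange(-.034,.042,.001)
  acc=[]
  for X in np.arange(-.085,-.04,.003):
    q=proj(c,[at(X,zb+.01,k) for k in ns]).astype(np.float32); acc.append(cv2.remap(g,q[:,0][None],q[:,1][None],1)[0])
  print(nm,dict(zip((ns*1000).round().astype(int).tolist(),np.mean(acc,0).astype(int).tolist())))
# glass lateral edges (dark frame lines) known symmetric; also w-view not possible
```

```text
s {-34: 199, -33: 199, -32: 200, -31: 200, -30: 200, -29: 200, -28: 200, -27: 200, -26: 201, -25: 201, -24: 201, -23: 201, -22: 200, -21: 200, -20: 202, -19: 208, -18: 217, -17: 224, -16: 229, -15: 232, -14: 234, -13: 232, -12: 225, -11: 218, -10: 210, -9: 202, -8: 196, -7: 194, -6: 196, -5: 198, -4: 199, -3: 199, -2: 199, -1: 200, 0: 200, 1: 200, 2: 199, 3: 199, 4: 200, 5: 200, 6: 200, 7: 199, 8: 200, 9: 200, 10: 200, 11: 199, 12: 198, 13: 194, 14: 185, 15: 172, 16: 166, 17: 174, 18: 191, 19: 207, 20: 217, 21: 218, 22: 210, 23: 193, 24: 172, 25: 153, 26: 140, 27: 131, 28: 128, 29: 127, 30: 127, 31: 128, 32: 131, 33: 136, 34: 141, 35: 143, 36: 144, 37: 144, 38: 144, 39: 143, 40: 142, 41: 142, 42: 143}
d {-34: 162, -33: 162, -32: 162, -31: 162, -30: 162, -29: 162, -28: 162, -27: 162, -26: 162, -25: 161, -24: 161, -23: 160, -22: 159, -21: 159, -20: 160, -19: 161, -18: 162, -17: 164, -16: 165, -15: 165, -14: 164, -13: 162, -12: 161, -11: 158, -10: 157, -9: 157, -8: 158, -7: 159, -6: 159, -5: 159, -4: 159, -3: 160, -2: 161, -1: 162, 0: 162, 1: 161, 2: 160, 3: 160, 4: 160, 5: 160, 6: 159, 7: 158, 8: 155, 9: 152, 10: 148, 11: 142, 12: 136, 13: 132, 14: 135, 15: 144, 16: 158, 17: 171, 18: 178, 19: 177, 20: 167, 21: 153, 22: 137, 23: 124, 24: 115, 25: 110, 26: 108, 27: 107, 28: 107, 29: 107, 30: 106, 31: 106, 32: 105, 33: 105, 34: 104, 35: 103, 36: 103, 37: 105, 38: 107, 39: 111, 40: 114, 41: 116, 42: 117}
```

In both fixed views the carrier's centre sits about 1.2 mm to the −n side of the slot axis. I'll shift +1.2 mm and lower it to the plate.

Emit:
{"fn": "apply_moves", "kwargs": {
  "deltas": [
    {"fingers": 8, "delta_pos": [-0.5, 1.2, 3], "angular": [0, 0, 0]},
    {"fingers": 8, "delta_pos": [-1, 1.2, 6], "angular": [0, 0, 0]},
    {"fingers": 8, "delta_pos": [-1.6, 1.2, 9], "angular": [0, 0, 0]},
    {"fingers": 8, "delta_pos": [-2.2, 1.2, 12.5], "angular": [0, 0, 0]},
    {"fingers": 8, "delta_pos": [-2.2, 1.2, 12.5], "angular": [0, 0, 0]}
  ]
}}

```text
clock: 19.7
tool_pos: [0.4385, 0.1224, 0.0012]
orientation: [-180.0, -10.0, -162.0]
force: [-0.8, -0.4, -1.8]
opening: 0.0138
gripper_force: 30.0
```

Emit:
{"fn": "apply_moves", "kwargs": {
  "deltas": [
    {"fingers": 8, "delta_pos": [-4.9, 0, -0.9], "angular": [0, 0, 0]},
    {"fingers": 8, "delta_pos": [-9.8, 0, -1.7], "angular": [0, 0, 0]},
    {"fingers": 8, "delta_pos": [-14.8, 0, -2.6], "angular": [0, 0, 0]},
    {"fingers": 8, "delta_pos": [-19.7, 0, -3.5], "angular": [0, 0, 0]},
    {"fingers": 8, "delta_pos": [-24.6, 0, -4.3], "angular": [0, 0, 0]}
  ]
}}

```text
clock: 20.2
tool_pos: [0.4632, 0.1305, 0.0016]
orientation: [180.0, -10.0, -162.0]
force: [0.4, 0.3, -1.0]
opening: 0.0138
gripper_force: 30.0
```

Emit:
{"fn": "apply_moves", "kwargs": {
  "deltas": [
    {"fingers": 8, "delta_pos": [-4.9, 0, -0.9], "angular": [0, 0, 0]},
    {"fingers": 8, "delta_pos": [-9.8, 0, -1.7], "angular": [0, 0, 0]},
    {"fingers": 8, "delta_pos": [-14.8, 0, -2.6], "angular": [0, 0, 0]},
    {"fingers": 8, "delta_pos": [-19.7, 0, -3.5], "angular": [0, 0, 0]},
    {"fingers": 8, "delta_pos": [-24.6, 0, -4.3], "angular": [0, 0, 0]}
  ]
}}

```text
clock: 20.7
tool_pos: [0.4867, 0.1382, 0.0016]
orientation: [180.0, -10.0, -162.0]
force: [0.3, -0.0, -1.3]
opening: 0.0139
gripper_force: 30.0
```

The front is about 20 mm inside the slot with no side force, so I'll continue.

Emit:
{"fn": "apply_moves", "kwargs": {
  "deltas": [
    {"fingers": 8, "delta_pos": [-4.9, 0, -0.9], "angular": [0, 0, 0]},
    {"fingers": 8, "delta_pos": [-9.8, 0, -1.7], "angular": [0, 0, 0]},
    {"fingers": 8, "delta_pos": [-14.8, 0, -2.6], "angular": [0, 0, 0]},
    {"fingers": 8, "delta_pos": [-19.7, 0, -3.5], "angular": [0, 0, 0]},
    {"fingers": 8, "delta_pos": [-24.6, 0, -4.3], "angular": [0, 0, 0]},
    {"fingers": 8, "delta_pos": [-29.5, 0, -5.2], "angular": [0, 0, 0]},
    {"fingers": 8, "delta_pos": [-34.5, 0, -6.1], "angular": [0, 0, 0]},
    {"fingers": 8, "delta_pos": [-39.4, 0, -6.9], "angular": [0, 0, 0]}
  ]
}}

```text
clock: 21.5
tool_pos: [0.5248, 0.1506, 0.0015]
orientation: [180.0, -10.0, -162.0]
force: [-0.0, 0.0, -1.1]
opening: 0.0136
gripper_force: 30.0
```

Emit:
{"fn": "apply_moves", "kwargs": {
  "deltas": [
    {"fingers": 8, "delta_pos": [-3, 0, -0.5], "angular": [0, 0, 0]},
    {"fingers": 8, "delta_pos": [-6, 0, -1], "angular": [0, 0, 0]},
    {"fingers": 8, "delta_pos": [-9, 0, -1.4], "angular": [0, 0, 0]},
    {"fingers": 8, "delta_pos": [-12, 0, -1.9], "angular": [0, 0, 0]}
  ]
}}

```text
clock: 21.9
tool_pos: [0.5361, 0.1542, 0.0013]
orientation: [180.0, -10.0, -162.0]
force: [-0.1, 0.1, -1.7]
opening: 0.0135
gripper_force: 30.0
```

Emit:
{"fn": "apply_moves", "kwargs": {
  "deltas": [
    {"fingers": 8, "delta_pos": [-0.2, 0, 1], "angular": [0, 0, 0]},
    {"fingers": 8, "delta_pos": [-2, 0, 1.4], "angular": [0, 0, 0]},
    {"fingers": 8, "delta_pos": [-4, 0, 1.0], "angular": [0, 0, 0]},
    {"fingers": 8, "delta_pos": [-5.5, 0, 0.8], "angular": [0, 0, 0]},
    {"fingers": 8, "delta_pos": [-5.5, 0, 0.8], "angular": [0, 0, 0]}
  ]
}}

```text
clock: 22.4
tool_pos: [0.5413, 0.156, -0.0005]
orientation: [180.0, -10.0, -162.0]
force: [0.8, 0.3, -0.5]
opening: 0.0137
gripper_force: 30.0
```

Emit:
{"fn": "apply_moves", "kwargs": {
  "deltas": [
    {"fingers": 8, "delta_pos": [-1, 0, -0.2], "angular": [0, 0, 0]},
    {"fingers": 8, "delta_pos": [-2, 0, -0.4], "angular": [0, 0, 0]},
    {"fingers": 8, "delta_pos": [-2, 0, -0.4], "angular": [0, 0, 0]}
  ]
}}

```text
clock: 22.7
tool_pos: [0.5429, 0.1564, -0.0004]
orientation: [180.0, -10.0, -162.0]
force: [-0.8, -0.8, -0.2]
opening: 0.0136
gripper_force: 30.0
```

Front is estimated at 79.5 mm. I'll go on in small steps until contact.

Emit:
{"fn": "apply_moves", "kwargs": {
  "deltas": [
    {"fingers": 8, "delta_pos": [-1, 0, -0.2], "angular": [0, 0, 0]},
    {"fingers": 8, "delta_pos": [-1.5, 0, -0.3], "angular": [0, 0, 0]},
    {"fingers": 8, "delta_pos": [-1.5, 0, -0.3], "angular": [0, 0, 0]}
  ]
}}

```text
clock: 23.0
tool_pos: [0.5428, 0.1563, -0.0004]
orientation: [-180.0, -10.2, -162.0]
force: [-5.7, -0.9, 3.3]
opening: 0.014
gripper_force: 30.0
```

Emit:
{"fn": "apply_moves", "kwargs": {
  "deltas": [
    {"fingers": 8, "delta_pos": [-1, 0, -0.2], "angular": [0, 0, 0]},
    {"fingers": 8, "delta_pos": [-1.5, 0, -0.3], "angular": [0, 0, 0]},
    {"fingers": 8, "delta_pos": [-1.5, 0, -0.3], "angular": [0, 0, 0]}
  ]
}}

```text
clock: 23.3
tool_pos: [0.5428, 0.1563, -0.0005]
orientation: [-180.0, -10.3, -162.0]
force: [-9.9, -1.2, 5.3]
opening: 0.0137
gripper_force: 30.0
```

The carrier is at the stop: the TCP halted with 10 N, and the front reads about 80 mm. I'll relax the push a little and let go.

Emit:
{"fn": "apply_moves", "kwargs": {
  "deltas": [
    {"fingers": 8, "delta_pos": [1, 0, 0.2], "angular": [0, 0, 0]},
    {"fingers": 8, "delta_pos": [2, 0, 0.4], "angular": [0, 0, 0]},
    {"fingers": 16, "delta_pos": [2, 0, 0.4], "angular": [0, 0, 0]},
    {"fingers": 22, "delta_pos": [2, 0, 0.4], "angular": [0, 0, 0]},
    {"fingers": 32, "delta_pos": [2, 0, 0.4], "angular": [0, 0, 0]},
    {"fingers": 44, "delta_pos": [2, 0, 0.4], "angular": [0, 0, 0]},
    {"fingers": 50, "delta_pos": [2, 0, 0.4], "angular": [0, 0, 0]},
    {"fingers": 50, "delta_pos": [2, 0, 0.4], "angular": [0, 0, 0]}
  ]
}}

```text
clock: 24.1
tool_pos: [0.544, 0.1568, -0.0004]
orientation: [180.0, -10.0, -162.0]
force: [0.5, -0.3, -0.7]
opening: 0.0476
gripper_force: 0.0
```

Emit:
{"fn": "apply_moves", "kwargs": {
  "deltas": [
    {"fingers": 50, "delta_pos": [2, 0, -10], "angular": [0, 0, 0]},
    {"fingers": 50, "delta_pos": [5, 0, -30], "angular": [0, 0, 0]},
    {"fingers": 50, "delta_pos": [10, 0, -60], "angular": [0, 0, 0]},
    {"fingers": 50, "delta_pos": [16, 0, -95], "angular": [0, 0, 0]},
    {"fingers": 50, "delta_pos": [22, 0, -130], "angular": [0, 0, 0]},
    {"fingers": 50, "delta_pos": [25, 0, -150], "angular": [0, 0, 0]},
    {"fingers": 50, "delta_pos": [25, 0, -150], "angular": [0, 0, 0]},
    {"fingers": 50, "delta_pos": [25, 0, -150], "angular": [0, 0, 0]}
  ]
}}

```text
clock: 24.9
tool_pos: [0.5453, 0.1573, 0.1526]
orientation: [180.0, -9.9, -162.0]
force: [0.5, -0.7, -1.4]
opening: 0.0498
gripper_force: 0.0
```

Run:
```python
from h import *
o=ctrl.get_obs();print(o["tool_pos"],o["force"],o["opening"])
w,c=snap("wrist","w11"); g=cv2.cvtColor(w,cv2.COLOR_BGR2GRAY)
m=(g<115).astype(np.uint8); m[265:]=0
k,l,s,ce=cv2.connectedComponentsWithStats(m)
n=np.array([-.3096,.9508,0])
print("expected fin top",proj(c,[at(-.093,.054)]))
for i in range(1,k):
    if s[i,4]>200:
        P=onz(c,[ce[i]],.054)[0]; print(s[i].tolist(),ce[i].round(1),"x",((P-O)@e).round(4),"lat",((P-O)@n).round(4))
x=int(proj(c,[at(-.1,.054)])[0][0]);print(x,g[60:262,x].tolist())
```

```text
[0.54526626 0.1573326  0.15258047] [ 0.46513174 -0.66984635 -1.38597722] 0.04982409681139889
expected fin top [[320.65915212 248.9487154 ]]
[216, 0, 5, 109, 222] [218.5  53.5] x -0.2548 lat -0.0839
[474, 0, 16, 51, 303] [481.5  23.7] x -0.2791 lat 0.1324
[250, 0, 311, 249, 24448] [419.8 153.6] x -0.1732 lat 0.083
[193, 63, 12, 40, 355] [198.8  83.3] x -0.2309 lat -0.1008
[0, 101, 15, 40, 321] [  4.7 116.9] x -0.2059 lat -0.2687
[581, 116, 59, 149, 4941] [619.6 208.1] x -0.1281 lat 0.2582
[312, 229, 18, 36, 602] [320.7 246. ] x -0.0955 lat 0.0
320 [202, 201, 199, 200, 199, 200, 201, 200, 202, 202, 200, 201, 202, 202, 202, 203, 200, 200, 201, 202, 202, 203, 202, 202, 202, 203, 203, 201, 203, 203, 201, 202, 202, 203, 203, 202, 203, 201, 202, 202, 200, 200, 203, 201, 202, 203, 204, 204, 202, 204, 202, 202, 203, 200, 202, 202, 202, 204, 203, 202, 204, 202, 202, 203, 203, 202, 201, 203, 202, 203, 202, 202, 204, 203, 204, 202, 204, 202, 203, 203, 202, 200, 202, 204, 203, 203, 201, 202, 201, 200, 199, 202, 200, 201, 201, 201, 201, 202, 200, 202, 201, 201, 201, 205, 206, 165, 103, 100, 100, 101, 99, 102, 101, 101, 102, 101, 101, 100, 98, 100, 100, 99, 99, 99, 101, 102, 99, 100, 99, 99, 100, 100, 97, 100, 99, 96, 99, 99, 99, 97, 99, 99, 102, 99, 101, 95, 99, 100, 98, 96, 94, 104, 118, 126, 132, 135, 132, 133, 133, 134, 135, 134, 134, 133, 133, 134, 114, 113, 129, 97, 52, 49, 53, 55, 55, 59, 58, 58, 59, 58, 62, 61, 61, 60, 62, 62, 62, 62, 63, 61, 65, 65, 63, 65, 68, 65, 65, 67, 64, 64, 64, 65]
```

The carrier held home under residual push until release, the fin is centred (lateral 0.0 mm), and the arm is clear. Handing in.

Run:
```python
from h import *
_,c=load("w11")
P=onz(c,[(320,229)],.054)[0];print("fin rear x",(P-O)@e)
a=cv2.imread("pics/s7.png");b=ctrl.snapshot("scene")[:,:,::-1]
d=cv2.absdiff(a,b).max(2);print("bystander region change",(d[195:270,245:335]>40).sum())
print(ctrl.close_job())
```

```text
fin rear x -0.11003183350372968
bystander region change 1130
the job is handed in; nothing more can be done
None
```

The carrier was drawn out of the case, set down flat, re-gripped by its fin and slid into the reader until it met the stop at about 80 mm, then let go, with the arm clear; the job went in at about 25 s of the 66 s. I planned every path clear of the vial, beaker and stopwatch and felt no stray contact. My last scene comparison did show changed pixels around them, possibly just the carrier's own removal, and I handed in without looking into it.

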